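# Set the drop-on stop and index the locking sleeve behind it

## Task

Set up the length-stop rail: hook the loose U-shaped saddle stop over the bare stretch of the square bar on the side of the upright pointer away from the sleeve, at least a finger's length short of the pointer, slide it along the bar until it is centred on the pointer, and let go of it there. Then pull up the black plunger knob on the sleeve, slide the sleeve along to the very next hole towards the saddle stop, and push the knob down so that the pin sits fully home in that hole. Finish while still holding the knob pressed fully down (it rises again if let go), with the saddle stop still at the pointer and the three wooden blocks standing round the rail left alone.

Things in the scene. Friction and masses are not known exactly. Their poses are not given: they have to be found in the camera images.
- stop_rail: Fixed rail on the bench top (z = 0): base strip 90x450x8 mm, grey end posts 104 mm high (inner faces at y = +-208 mm), between them a steel bar 30 mm square, top 100 mm above the origin, a 14 mm hole every 50 mm. Origin: centre of the strip's underside; x across the bar (away from the robot at yaw 0), y along it (left), z up. Sleeve on the +y half, -y half bare. Place and yaw vary.
- mark (a point): Point on the bar's top centre line level with the pointer, 5 mm to +y of the rail's middle; axes as the rail's. The pointer is a dark upright tapering blade 40 mm high, 22 mm wide at its foot, on the strip's front edge, 40 mm to -x of this point, its tip 52 mm below the bar's top. The saddle stop's middle belongs at this y.
- next_hole (a point): Centre, at the bar's top, of the hole next to the one the pin starts in, towards the pointer: 65 mm to +y of the mark, 50 mm to -y of the pin's first hole. Axes as the rail's.
- saddle_stop: Loose inverted U of bare metal plate, 0.2 to 0.3 kg, on its legs before the rail: top plate 49(x)x36(y)x8 mm, legs 55 mm long, 35 mm apart across x, ends flared (57 mm overall, 48 inside), wooden grip post 22x22x40 mm on top; 103 mm high. Origin: centre between the feet, at their lower ends; y along the gap, z up. Same either way round. Seated: y along the bar, origin 55 mm below the bar's top.
- grip (a point): Centre of the saddle stop's square wooden grip post, 85 mm above its origin, so 30 mm above the bar's top when seated; axes as the saddle stop's.
- sleeve (a joint): Place of the grey square sleeve (46 mm wide, 60 mm long, its top 8 mm above the bar's) along the bar, m: 0 (within 1 mm) in the hole the pin starts in, growing towards the pointer (the rail's -y), 0.05 at the next hole. It slides by its knob, with about 2 N of friction, once the pin is out.
- plunger (a joint): Height of the plunger, m: 0 = pin fully home, 0.018 = pulled right up. Left alone it rests at about 0.0045, still locking the sleeve. A spring of 1 N per mm drives it back there from both sides: about 5 N presses it home, about 10 N lifts it to 0.014. The pin clears the bar above 0.012; it is 10 mm thick, round-ended, the hole 14 mm.
- knob (a point): Centre of the round black plunger knob, 30 mm in diameter, 26 mm high, axis upright; 40 mm above the bar's top with the plunger at 0. It moves with plunger and sleeve. Below it is a steel boss 22 mm thick, 26 mm high from the bar's top.
- block_12: Bystander: loose tapered wooden block 28x50x63 mm standing behind the rail; origin at the centre of its underside.
- block_23: Bystander: loose tapered wooden block 28x51x64 mm standing in front of the rail, left; origin at the centre of its underside.
- block_24: Bystander: loose tapered wooden block 28x50x64 mm standing in front of the rail, right; origin at the centre of its underside.

How it is judged:
By the outcome, as a careful person would: the job done as asked, in the order asked, and still so for the second after the job is handed in, while the arm keeps its last pose, push and grip.
It also fails if it takes over 46 s, if anything falls off the work surface, if the arm or the gripper's body presses on something with over 40 N, if the wrist force passes 120 N, or if a joint passes its speed limit or range.

## Robot

A 6-joint arm with a two-finger parallel gripper is mounted at the origin on a cart in front of the work surface, level with it; the furniture and walls round the work are solid. World frame = base frame: x ahead of the robot, y to its left, z up, the work surface at z = 0. Lengths are in mm, angles in rad, forces in N, time in s.
With the tool pointing down it reaches from about 375 to 925 mm from the base axis. Payload 5.7 kg.
Tool frame: the origin (TCP) lies between the finger pads; the fingertips stand 19 mm ahead of it and the grasp point (between the pads) is the TCP (bot.tip_extent is the distance from the TCP to the fingertips, in mm); x points along the fingers, z is the direction in which the jaws open and shut, and the axes are right-handed (so a half turn about x gives the same grasp; the last joint's range is limited). The gripper opens to 85 mm and grips with 20 to 120 N. Pads are 22 mm wide; open, the fingers measure 114 mm over their backs; the gripper's body (76 mm by 85 mm) begins 54 mm behind the grasp point. The pads swing forward as they close: fully open they stand 13 mm farther back than shut.
Start: joints at [1.22, 0.359, 1.51, -0, 1.272, -0.115], TCP at [140.168, 583.368, 250.267] pointing down, gripper open.
Joint ranges: [-2.97, 2.97], [-1.01, 2.36], [0.21, 2.38], [-0.96, 4.11], [0.2, 2.71], [-2.98, 2.98]. Speed limits (rad/s): [2.39, 2.39, 3.14, 3.14, 3.14, 3.14].

## Interface

Orientations are given as [roll, pitch, yaw] about the fixed x, y, z axes, in that order (R = Rz(yaw) Ry(pitch) Rx(roll)).
In Python, from plant import bot, optics gives the robot as it stands.
- The arm moves only by the tool carry_out, never from a script. Its argument "deltas" is a list of rows, each a list of 7 numbers: the shift along the world's x, y, z as a fraction of full scale, then the turn, a rotation vector about the world's x, y, z as a fraction of full scale, then the opening in per cent of the stroke, from 0 (shut) to 100 (fully open). A call has exactly 5 rows; each row shifts and turns the pose as measured when the row begins; what a row does not reach is not made up. Full scale, the value 1, is 600 mm for a shift and 1.5 rad for a turn. A row lasts 1/12 s, in which the tool goes at most 41.7 mm and 7.16 degrees, less where a joint would pass 70% of its speed; a pose out of reach is approached as far as the arm can. A call with a number of a shift or a turn outside -1 to 1 is refused whole. A call with a gripper value outside its range is refused whole. The fingers move at their own pace and stop on an object; the grip force is fixed at half the most. Time passes only in rows, so rows that do not move let the fingers close, or fill a call up. It gives the time, the measured TCP pose, the force and the opening at its end, in the units of the state.
- bot.observe(): the state, without advancing time (a new reading comes with each control period).
- optics.camera(name): name is "side" or "top" or "wrist"; returns a dict with "img" (384x512x3 uint8, red, green, blue), "range_z" (384x512 float32, mm along the optical axis (not along the pixel's ray), 0 where there is no reading), "vertical_fov" (degrees; the focal length in pixels is half the picture's height over the tangent of half this angle, whatever the lens; pixels are square), "cx", "cy" (the principal point, pixels), "D" ([k1, k2, p1, p2, k3] as OpenCV has them; the pictures are not rectified), "position" and "orientation" of the camera in the world; the wrist camera has in their place "tool_from_camera" (4x4, takes a point from camera to tool coordinates, whose origin is the TCP and whose axes are the tool frame's). Camera axes: x right, y down, z forward; pixel columns grow to the right and rows downward; lengths in mm; the calibration is good to about 2 mm. A picture is of the moment at which its call begins: read the wrist's pose just before it.
- bot.sign_off(): hands the job in, once; it reports no verdict.
The state is a dict: "time_s": time; "qpos": joint angles; "qd": joint speeds; "tau": joint torques, N m; "position": TCP position; "tool_rot": TCP orientation; "force": force on the tool from outside, world axes, zero at the start; "torque": the same for the moment, N m; "opening": finger opening in mm.
Only numpy, scipy, OpenCV 4.12 (cv2) and the standard library are available. Lean on these libraries where they do the work, as an engineer would, in place of code of your own. Each camera call takes 0.05 s, during which the arm holds its last target.

## Working session

There is one attempt and no reset: what is moved stays moved. The work goes in short steps, Python scripts to look and compute and a tool call to move; the robot and the scene stay as the last step left them, time stands still between calls to the robot, and variables do not carry over. Pictures are saved under pics/ and viewed, and the job is handed in when it is done.

Besides the shell and the picture viewer there is one more tool, called after "Emit:" as name(argument=value, ...) on one line, values as JSON. carry_out: Moves the arm, as the interface text tells. Its arguments: {"type":"object","properties":{"deltas":{"type":"array","items":{"type":"array","items":{"type":"number"}}}},"required":["deltas"]}

```bash
ls; mkdir -p pics
python3 - <<'E'
from plant import bot, optics
import cv2,numpy as np
s=bot.observe();print({k:np.round(v,3).tolist() for k,v in s.items()})
for n in ("side","top","wrist"):
    c=optics.camera(n)
    cv2.imwrite(f"pics/{n}0.png",c["img"][:,:,::-1]); np.save(f"pics/{n}0.npy",c["range_z"])
    print(n,{k:np.round(v,4).tolist() if not isinstance(v,str) else v for k,v in c.items() if k not in("img","range_z")},(c["range_z"]>0).mean())
E
```

```text
pics
{'time_s': 0.0, 'qpos': [1.22, 0.359, 1.511, 0.0, 1.273, -0.115], 'qd': [-0.002, 0.001, 0.001, 0.001, -0.001, 0.0], 'tau': [-0.003, -52.762, -27.862, -0.0, 0.013, 0.0], 'position': [139.929, 582.778, 249.463], 'tool_rot': [3.019, 1.569, -1.929], 'force': [0.106, -1.36, 0.735], 'torque': [0.022, 0.019, -0.015], 'opening': 85.201}
side {'vertical_fov': 54.9939, 'cx': 249.3505, 'cy': 188.5263, 'D': [-0.0718, 0.0, 0.0, 0.0, 0.0], 'position': [273.2307, 594.0187, 653.2366], 'orientation': [-2.2629, 0.0053, -2.6562]} 0.9957224527994791
top {'vertical_fov': 53.1354, 'cx': 257.944, 'cy': 195.8386, 'D': [0.0278, 0.0, 0.0, 0.0, 0.0], 'position': [392.8019, -13.2937, 1119.685], 'orientation': [-2.9626, -0.0017, -1.5625]} 0.9961903889973959
wrist {'vertical_fov': 67.857, 'cx': 250.4518, 'cy': 189.6703, 'D': [-0.041, 0.0, 0.0, 0.0, 0.0], 'tool_from_camera': [[-0.0011, -0.309, 0.9511, -123.2262], [-0.0004, -0.9511, -0.309, 78.3019], [1.0, -0.0007, 0.0009, -0.7006], [0.0, 0.0, 0.0, 1.0]]} 0.9960378011067709
```

View pics/top0.png

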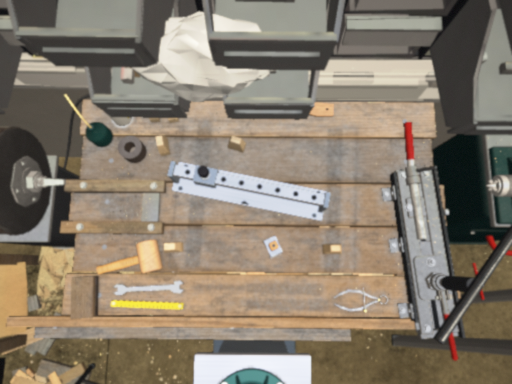

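View pics/side0.png

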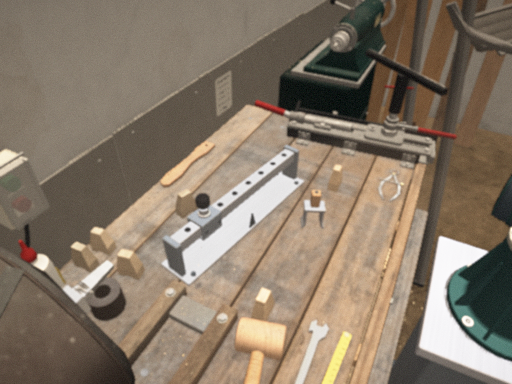

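View pics/wrist0.png

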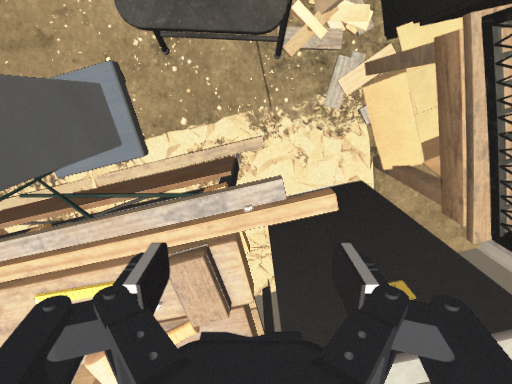

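The top view shows the rail around (250,190), its knob at (203,171), the saddle at (273,246) and the blocks at (172,246), (333,247) and (236,143). The side view agrees. Next I'll measure in 3D.

```bash
cat > h.py <<'E'
import numpy as np,cv2
from scipy.spatial.transform import Rotation as R
def K(c):
    f=c["img"].shape[0]/2/np.tan(np.radians(c["vertical_fov"])/2)
    return np.array([[f,0,c["cx"]],[0,f,c["cy"]],[0,0,1.]])
def pose(c,s=None):
    if "tool_from_camera" in c:
        M=np.array(c["tool_from_camera"]);Rt=R.from_euler('xyz',s["tool_rot"]).as_matrix()
        return Rt@M[:3,:3], Rt@M[:3,3]+np.array(s["position"])
    return R.from_euler('xyz',c["orientation"]).as_matrix(), np.array(c["position"])
def rays(c,px,s=None):
    px=np.array(px,float).reshape(-1,1,2)
    u=cv2.undistortPoints(px,K(c),np.array(c["D"])).reshape(-1,2)
    d=np.c_[u,np.ones(len(u))]
    Rm,p=pose(c,s); return d@Rm.T,p
def cloud(c,s=None):
    h,w=c["range_z"].shape
    vv,uu=np.mgrid[:h,:w]
    d,p=rays(c,np.c_[uu.ravel(),vv.ravel()],s)
    P=(d*c["range_z"].reshape(-1,1)+p).reshape(h,w,3); P[c["range_z"]<=0]=np.nan
    return P
def onplane(c,px,z,s=None):
    d,p=rays(c,px,s); return p+d*((z-p[2])/d[:,2])[:,None]
E
python3 - <<'E'
from plant import bot, optics
from h import *
np.set_printoptions(precision=1,suppress=True)
for n in("top","side"):
    c=optics.camera(n);P=cloud(c);np.save(f"pics/{n}P.npy",P);cv2.imwrite(f"pics/{n}1.png",c["img"][:,:,::-1])
    Z=P[...,2];ok=(P[...,0]>330)&(P[...,0]<800)&(abs(P[...,1])<350)
    for lo,hi in((-5,5),(5,12),(40,60),(60,75),(80,96),(96,104),(104,112),(112,160)):
        m=(ok&(Z>lo)&(Z<=hi)).astype(np.uint8)
        k,l,st,ce=cv2.connectedComponentsWithStats(m)
        print(n,lo,hi)
        for i in range(1,k):
            if st[i,4]>=12 and st[i,4]<20000:
                Q=P[l==i];print("  px",ce[i],st[i,4],"mean",Q.mean(0),"ext",Q.min(0),Q.max(0))
E
```

```text
top -5 5
  px [262.9 154.3] 9707 mean [723.3 -27.5  -0. ] ext [ 637.  -349.9   -5. ] [800.  349.8   5. ]
  px [267.6 208.3] 5133 mean [558.7 -42.5  -0.1] ext [ 512.  -349.9   -5. ] [636.2 276.7   5. ]
  px [137.7 206.5] 192 mean [560.6 339.7   0.2] ext [520.5 329.4  -4.5] [601.7 350.    4.6]
  px [264.2 249. ] 9388 mean [439.9 -32.9  -0.3] ext [ 372.2 -350.    -5. ] [507.9 350.    5. ]
  px [134.9 268.3] 65 mean [382.4 336.1  -0.6] ext [374.7 321.   -5. ] [394.4 349.9   4.2]
  px [255.  280.8] 3254 mean [350.   -7.2  -0.6] ext [ 330.  -348.9   -5. ] [370.3 349.9   4.9]
top 5 12
  px [186.5 164.3] 51 mean [687.8 200.2   8. ] ext [679.4 174.3   5.1] [695.4 226.5  11.5]
  px [269.9 180.9] 315 mean [639.2 -48.3   8.1] ext [ 604.1 -213.8    5. ] [674.1 108.9  12. ]
  px [248.5 198.8] 1748 mean [585.1  14.5   8.1] ext [ 524.4 -201.     5. ] [646.2 240.9  12. ]
  px [275.5 254.7] 12 mean [423.4 -65.2   7.1] ext [416.8 -78.1   5.3] [431.1 -55.2  10.7]
  px [167.1 285.2] 101 mean [336.3 240.    8.1] ext [330.9 198.5   5.1] [348.  307.5  11.8]
  px [134.5 287. ] 14 mean [330.9 330.8   8.4] ext
[... 5837 characters left out ...]
 ]
side 80 96
  px [228.4 208.3] 717 mean [600.9  64.3  88.1] ext [ 542.7 -195.8   80. ] [669.8 237.9  96. ]
  px [315.3 199.1] 53 mean [440.1 -43.9  88.4] ext [429.5 -52.5  80.9] [454.6 -36.6  95.4]
side 96 104
  px [254.1 178.4] 1020 mean [594.2 -39.7  99.8] ext [ 543.4 -205.6   96. ] [637.3 100.1 104. ]
  px [316.2 193.5] 64 mean [441.1 -48.9 101.1] ext [429.3 -65.   96.2] [454.3 -39.3 103.5]
  px [185.  233.2] 508 mean [637.4 193.  100. ] ext [601.8 107.7  96.1] [670.  238.6 103.9]
side 104 112
  px [203.6 216.5] 318 mean [625.8 140.5 107.6] ext [602.3 101.4 104. ] [657.4 166.  111.9]
side 112 160
  px [202.8 204. ] 287 mean [625.7 138.6 141.6] ext [614.  120.3 112.1] [643.5 148.6 159.6]
```

Run:
```python
from h import *
np.set_printoptions(precision=2,suppress=True)
for n in("top","side"):
    P=np.load(f"pics/{n}P.npy");Z=P[...,2];X=P[...,0];Y=P[...,1]
    m=(abs(Z-100)<3)&(X>520)&(X<700)&(abs(Y)<260)&(((Y<95)&(Y>-200)))
    q=P[m][:,:2]; v=cv2.fitLine(q.astype(np.float32),cv2.DIST_HUBER,0,.01,.01).ravel();
    if v[1]<0:v[:2]*=-1
    yaw=np.arctan2(-v[0],v[1]);y=v[:2];x=np.array([y[1],-y[0]])
    # refine axis by midpoint of edges
    s=q@y;t=q@x;b=[np.percentile(t,[2,98]) ]
    mids=[];
    for a in np.arange(s.min()+10,s.max()-10,10):
        tt=t[abs(s-a)<5]; 
        if len(tt)>5:mids.append((a,(tt.min()+tt.max())/2,tt.max()-tt.min()))
    mids=np.array(mids);pf=np.polyfit(mids[:,0],mids[:,1],1);print(n,"yaw",yaw,"midfit",pf,"width",mids[:,2].mean(),"y ext",s.min(),s.max())
    # base strip & all
    m=(Z>5)&(Z<110)&(X>510)&(X<700)&(Y>-240)&(Y<260)
    m2=(Z>5)&(Z<12)&m
    r=cv2.minAreaRect(P[m2][:,:2].astype(np.float32));print(" strip rect",r)
    Q=P[m2][:,:2];print("  strip local ext",np.percentile(Q@x,[.3,99.7]),np.percentile(Q@y,[.3,99.7]))
    # posts top
    for lo,hi in((-230,-190),(190,250)):
        mm=(abs(Z-104)<5)&(X>510)&(X<700)&((P[...,:2]@y>lo-80)&(P[...,:2]@y<hi+80))
    # sleeve top
    mm=(abs(Z-108)<2.5)&(X>590)&(X<680)&(Y>90)&(Y<175);q=P[mm][:,:2];
    print(" sleeve rect",cv2.minAreaRect(q.astype(np.float32)))
    mm=(Z>140)&(X>590)&(X<680)&(Y>90)&(Y<175);q=P[mm];print(" knob",np.median(q,0),q.max(0),q.min(0),len(q))
    q=P[(abs(Z-63)<3.5)&(X>405)&(X<485)&(Y>-90)&(Y<-15)][:,:2];print(" saddle plate",cv2.minAreaRect(q.astype(np.float32)))
    q=P[(abs(Z-103)<3)&(X>405)&(X<485)&(Y>-90)&(Y<-15)][:,:2];print(" post",cv2.minAreaRect(q.astype(np.float32)),q.mean(0))
a=cv2.imread("pics/top1.png");b=cv2.imread("pics/side1.png")
o=np.vstack([cv2.resize(a[150:260,155:345],None,fx=4,fy=4,interpolation=cv2.INTER_CUBIC)]);cv2.imwrite("pics/topz.png",o)
cv2.imwrite("pics/sidez.png",cv2.resize(b[145:285,160:345],None,fx=4,fy=4,interpolation=cv2.INTER_CUBIC))
```

```text
top yaw -0.1934832 midfit [  0.   596.31] width 29.087074453047208 y ext -88.07344759948549 214.89229839159032
 strip rect ((603.9277954101562, 11.482147216796875), (497.01409912109375, 178.4547882080078), 89.37451171875)
  strip local ext [502.43 679.82] [-92.14 355.07]
 sleeve rect ((633.464599609375, 131.85000610351562), (59.02949905395508, 45.87350845336914), 77.65025329589844)
 knob [623.24 138.82 158.09] [647.68 174.98 850.68] [590.01 116.88 140.57] 190
 saddle plate ((446.37152099609375, -53.43804168701172), (48.62095260620117, 35.35419464111328), 23.38775062561035)
 post ((446.45867919921875, -53.92042541503906), (19.858388900756836, 18.848154067993164), 26.11628532409668) [446.01 -53.9 ]
side yaw -0.19746453 midfit [ -0.01 591.99] width 29.440362859150834 y ext -83.03384312059512 217.4155055056902
 strip rect ((600.8131103515625, 16.9171142578125), (453.7681884765625, 90.74781036376953), 77.10167694091797)
  strip local ext [545.94 630.89] [-84.66 359.41]
 sleeve rect ((629.8338012695312, 133.93878173828125), (60.54021072387695, 47.91059875488281), 76.88385009765625)
 knob [625.44 139.17 155.2 ] [643.46 148.33 159.55] [613.99 120.33 140.14] 177
 saddle plate ((441.7821350097656, -50.781375885009766), (49.031253814697266, 36.97243881225586), 23.119224548339844)
 post ((442.6139831542969, -51.5516357421875), (18.75482749938965, 22.5498104095459), 23.68284797668457) [442.11 -50.4 ]
```

View pics/topz.png

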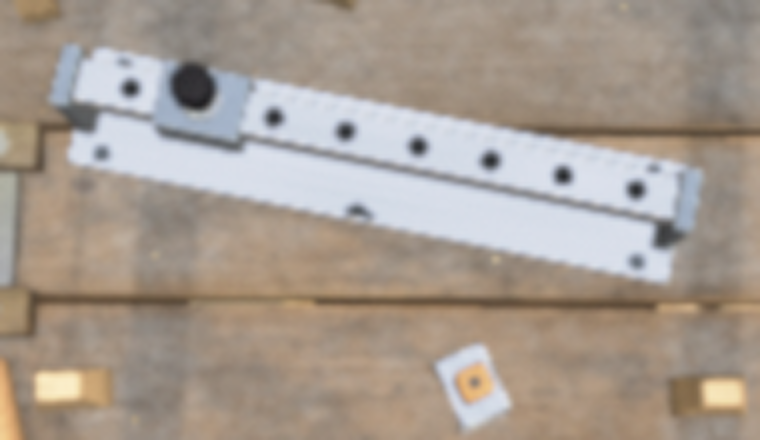

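View pics/sidez.png

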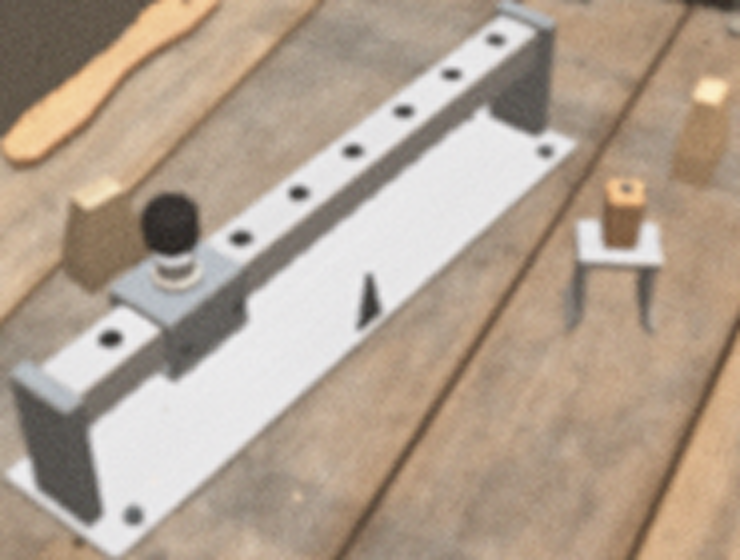

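Run:
```python
from plant import bot, optics
from h import *
np.set_printoptions(precision=3,suppress=True)
s=bot.observe();M=R.from_euler('xyz',s["tool_rot"]).as_matrix();print(s["time_s"],s["position"],M,s["qpos"])
print("jaw yaw deg",np.degrees(np.arctan2(M[1,2],M[0,2])))
for i in range(4):
    s=bot.observe();print(s["position"],s["force"])
```

```text
0.25 [140.069 583.125 249.872] [[-0.    -0.972  0.234]
 [-0.001  0.234  0.972]
 [-1.     0.    -0.001]] [ 1.22   0.359  1.511  0.     1.272 -0.115]
jaw yaw deg 76.490352185174
[140.069 583.125 249.872] [0.232 0.153 0.609]
[140.069 583.125 249.872] [0.232 0.153 0.609]
[140.069 583.125 249.872] [0.232 0.153 0.609]
[140.069 583.125 249.872] [0.232 0.153 0.609]
```

Run:
```python
import numpy as np
P=np.load("pics/topP.npy").reshape(-1,3);P=P[np.isfinite(P).all(1)]
for y in range(-300,750,75):
    r=[]
    for x in range(0,700,75):
        q=P[(P[:,0]>=x)&(P[:,0]<x+75)&(P[:,1]>=y)&(P[:,1]<y+75),2]; r.append(int(q.max()) if len(q) else None)
    print(y,r)
```

```text
-300 [-730, None, -11, 8, 7, 67, 808, 793, 788, 6]
-225 [-632, 4, 1, 3, 30, 66, 823, 883, 846, 6]
-150 [-634, 17, 4, 4, 4, 61, 5, 859, 843, 6]
-75 [None, 49, 3, 5, 4, 106, 918, 924, 846, 8]
0 [None, 48, 3, 4, 6, 6, 918, 924, 843, 66]
75 [-632, 17, 4, 6, 5, 6, 918, 924, 161, 37]
150 [-632, 3, 0, 16, 11, 68, 68, 853, 822, 17]
225 [-728, None, -11, 16, 59, 67, 67, 780, 727, 68]
300 [-727, None, -10, 17, 47, 62, 61, 26, 39, 55]
375 [-727, None, -13, 39, 39, 34, 39, 295, 38, 59]
450 [-730, None, -11, 40, 40, 6, 360, 376, 378, 339]
525 [-731, None, -11, 2, 4, None, 304, 84, 83, 340]
600 [-730, None, -13, -8, -711, None, 86, None, None, None]
675 [-727, None, -13, -11, -715, None, 75, None, None, -296]
```

Emit:
carry_out(deltas=[[0.05, -0.045, 0, 0, 0, -0.033, 100], [0.05, -0.045, 0, 0, 0, -0.033, 100], [0.05, -0.045, 0, 0, 0, -0.033, 100], [0.05, -0.045, 0, 0, 0, -0.033, 100], [0.05, -0.045, 0, 0, 0, -0.033, 100]])

```text
time_s: 0.67
position: [288.1, 449.1, 249.3]
tool_rot: [0.88, 1.567, 1.971]
force: [0.9, 1.1, 1.4]
opening: 85.2
```

Emit:
carry_out(deltas=[[0.036, -0.055, 0, 0, 0, -0.033, 100], [0.036, -0.055, 0, 0, 0, -0.033, 100], [0.036, -0.055, 0, 0, 0, -0.033, 100], [0.036, -0.055, 0, 0, 0, -0.033, 100], [0.036, -0.055, 0, 0, 0, -0.033, 100]])

```text
time_s: 1.08
position: [402.0, 277.1, 249.7]
tool_rot: [0.277, 1.564, 1.108]
force: [-0.1, 0.7, -0.3]
opening: 85.1
```

Emit:
carry_out(deltas=[[0.025, -0.062, 0, 0, 0, -0.033, 100], [0.025, -0.062, 0, 0, 0, -0.033, 100], [0.015, -0.064, 0, 0, 0, -0.033, 100], [0.0, -0.065, 0, 0, 0, -0.033, 100], [0, -0.065, 0, 0, 0, -0.033, 100]])

```text
time_s: 1.5
position: [447.3, 78.1, 250.8]
tool_rot: [-0.142, 1.558, 0.429]
force: [0.6, 1.1, -0.3]
opening: 85.4
```

Emit:
carry_out(deltas=[[0, -0.065, 0, 0, 0, -0.033, 100], [0, -0.065, 0, 0, 0, -0.033, 100], [0, -0.055, 0, 0, 0, -0.033, 100], [0, 0, 0, 0, 0, -0.033, 100], [0, 0, 0, 0, 0, 0, 100]])

```text
time_s: 1.92
position: [447.0, -46.5, 251.6]
tool_rot: [-0.437, 1.556, -0.084]
force: [-0.4, 0.8, 0.0]
opening: 85.9
```

```bash
cat >> h.py <<'E'
def jaw(s):
    M=R.from_euler('xyz',s["tool_rot"]).as_matrix();return np.degrees(np.arctan2(M[1,2],M[0,2])),M[:,0]
def snap(n,tag):
    from plant import bot,optics
    s=bot.observe();c=optics.camera(n);cv2.imwrite(f"pics/{n}_{tag}.png",c["img"][:,:,::-1]);return s,c
E
python3 - <<'E'
from h import *
np.set_printoptions(precision=2,suppress=True)
s,c=snap("wrist","a");print(s["time_s"],s["position"],jaw(s),s["qpos"])
P=cloud(c,s);np.save("pics/wristP_a.npy",P)
for z0,t in((63,3.5),(103,3)):
    q=P[(abs(P[...,2]-z0)<t)&(abs(P[...,0]-445)<60)&(abs(P[...,1]+52)<60)][:,:2];print(len(q));r=cv2.minAreaRect(q.astype(np.float32));print(z0,r,q.mean(0))
E
```

```text
1.9167 [447.   -46.5  251.62] (np.float64(20.195559493290503), array([ 0.01, -0.  , -1.  ])) [-0.26  0.13  1.83  0.    1.17 -0.61]
830
63 ((443.99786376953125, -54.10497283935547), (49.03565216064453, 36.168922424316406), 24.440658569335938) [443.18 -50.59]
382
103 ((444.0606689453125, -53.826683044433594), (20.795621871948242, 20.90790557861328), 24.500320434570312) [443.71 -53.57]
```

View pics/wrist_a.png

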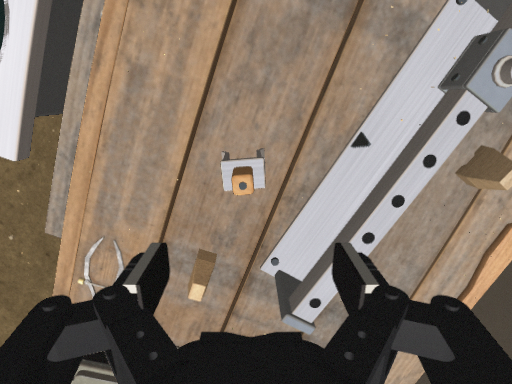

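Wrist view: the saddle post is at (243,184), and the rail, holes and pointer (361,141) are on the right. The three cameras agree on the saddle to within 2–3 mm: (444,-53.5), with its x axis at about 24°. Next I'll lower the gripper over the post.

Emit:
carry_out(deltas=[[-0.005, -0.0117, -0.04, 0, 0.009, 0.047, 100], [0, 0, -0.065, 0, 0, 0, 100], [0, 0, -0.065, 0, 0, 0, 100], [0, 0, -0.055, 0, 0, 0, 100], [0, 0, -0.02, 0, 0, 0, 100]])

```text
time_s: 2.38
position: [449.9, -51.1, 105.7]
tool_rot: [-0.69, 1.551, -0.246]
force: [-0.5, 0.2, -0.3]
opening: 85.6
```

Run:
```python
from h import *
np.set_printoptions(precision=3,suppress=True)
s,c=snap("wrist","b");print(s["time_s"],s["position"],jaw(s),s["qpos"],s["force"])
```

```text
2.3833 [449.931 -51.111 105.732] (np.float64(25.45500798544011), array([ 0.019, -0.005, -1.   ])) [-0.266  0.346  1.994  0.001  0.783 -0.711] [-0.528  0.222 -0.284]
```

View pics/wrist_b.png

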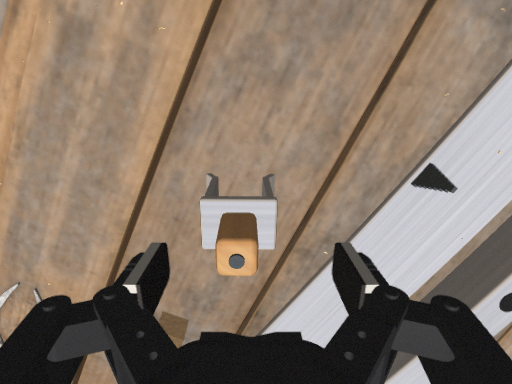

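The post at (237,262) sits left of the jaw midline at about 252, which fits the 6 mm x offset in the pose. I'll correct that, then go down.

Emit:
carry_out(deltas=[[-0.009, -0.004, 0, 0.003, 0.012, -0.015, 100], [0, 0, -0.01, 0, 0, 0, 100], [0, 0, -0.01, 0, 0, 0, 100], [0, 0, -0.009, 0, 0, 0, 100], [0, 0, 0, 0, 0, 0, 100]])

```text
time_s: 2.85
position: [445.2, -51.0, 88.1]
tool_rot: [2.211, 1.57, 2.639]
force: [-0.3, -0.2, -1.0]
opening: 85.1
```

Emit:
carry_out(deltas=[[-0.002, -0.004, 0, 0, 0, 0, 100], [0, 0, 0, 0, 0, 0, 0], [0, 0, 0, 0, 0, 0, 0], [0, 0, 0, 0, 0, 0, 0], [0, 0, 0, 0, 0, 0, 0]])

```text
time_s: 3.27
position: [445.7, -54.2, 90.0]
tool_rot: [-0.648, 1.567, -0.22]
force: [-0.2, -0.2, 0.7]
opening: 38.8
```

Emit:
carry_out(deltas=[[0, 0, 0, 0, 0, 0, 0], [0, 0, 0, 0, 0, 0, 0], [0, 0, 0, 0, 0, 0, 0], [0, 0, 0, 0, 0, 0, 0], [0, 0, 0, 0, 0, 0, 0]])

```text
time_s: 3.68
position: [445.7, -54.3, 90.2]
tool_rot: [-0.651, 1.566, -0.223]
force: [0.7, 0.3, -0.8]
opening: 21.3
```

Run:
```python
from h import *
np.set_printoptions(precision=3,suppress=True)
s,c=snap("wrist","c");print(s["time_s"],s["position"],s["opening"],jaw(s),s["qpos"],s["force"])
```

```text
3.6833 [445.731 -54.319  90.212] 21.316159225555346 (np.float64(24.500011130790707), array([ 0.004, -0.001, -1.   ])) [-0.275  0.375  2.004  0.     0.758 -0.703] [ 0.683  0.311 -0.791]
```

View pics/wrist_c.png

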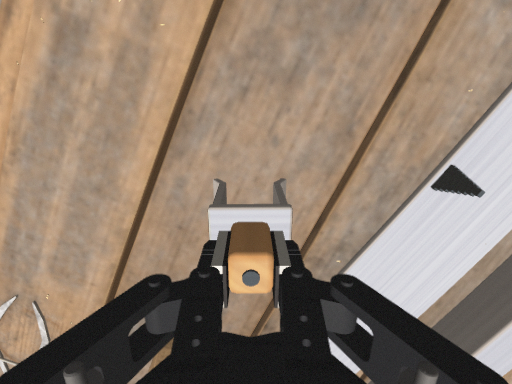

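The grip is good: opening 21.3 mm, with the post at (251,258) between the pads. Next I'll lift, and work out the rail frame from the first wrist image.

Emit:
carry_out(deltas=[[0, 0, 0.03, 0, 0, 0, 0], [0, 0, 0.06, 0, 0, 0, 0], [0, 0, 0.065, 0, 0, 0, 0], [0, 0, 0.06, 0, 0, 0, 0], [0, 0, 0.02, 0, 0, 0, 0]])

```text
time_s: 4.15
position: [439.3, -52.5, 231.6]
tool_rot: [2.416, 1.559, 2.844]
force: [0.9, -0.7, -2.4]
opening: 21.0
```

```bash
cat > rail.py <<'E'
from h import *
def barfit(P,lo=-250,hi=95,y_sleeve=True):
    Z=P[...,2];X=P[...,0];Y=P[...,1]
    m=(abs(Z-100)<3)&(X>520)&(X<700)&(Y<hi)&(Y>lo)
    q=P[m][:,:2].astype(np.float32)
    v=cv2.fitLine(q,cv2.DIST_HUBER,0,.01,.01).ravel()
    yd=v[:2]*np.sign(v[1])
    for _ in range(3):
        xd=np.array([yd[1],-yd[0]]);s=q@yd;t=q@xd
        md=[]
        for a in np.arange(s.min()+8,s.max()-8,8):
            tt=t[abs(s-a)<4]
            if len(tt)>6:
                w=tt.max()-tt.min()
                if 27<w<33: md.append((a,(tt.max()+tt.min())/2,w))
        md=np.array(md);pf=np.polyfit(md[:,0],md[:,1],1)
        yd=yd+pf[0]*xd;yd/=np.linalg.norm(yd)
    xd=np.array([yd[1],-yd[0]])
    return xd,yd,np.median(md[:,1]),md
E
python3 - <<'E'
from rail import *
np.set_printoptions(precision=2,suppress=True)
for n in("topP","sideP","wristP_a"):
    P=np.load(f"pics/{n}.npy")
    xd,yd,t,md=barfit(P)
    print(n,"yaw",np.degrees(np.arctan2(-yd[0],yd[1])),"t",t,"w",md[:,2].mean(),len(md),"s",md[0,0],md[-1,0])
E
python3 - <<'E'
from h import *
np.set_printoptions(precision=2,suppress=True)
import json
# holes by dark blobs in wrist_a, top1, side1
for n,f in(("top","top1"),("side","side1"),("wristP_a","wrist_a")):
    g=cv2.imread(f"pics/{f}.png",0);P=np.load(f"pics/{n}P.npy" if n!="wristP_a" else "pics/wristP_a.npy")
    # region: near bar top
    yd=np.array([.1945,.981]);xd=np.array([.981,-.1945])
    t=P[...,:2]@xd;Z=P[...,2]
    ok=(abs(t-596)<16)&(P[...,1]<110)&(P[...,1]>-220)&(Z>60)
    ok=cv2.morphologyEx(ok.astype(np.uint8),cv2.MORPH_CLOSE,np.ones((5,5)))
    m=((g<110)&(ok>0)).astype(np.uint8)
    k,l,st,ce=cv2.connectedComponentsWithStats(m)
    for i in range(1,k):
        if st[i,4]>=6: print(n,ce[i],st[i])
E
```

```text
topP yaw -11.027555463289245 t 596.4631351357884 w 28.58219515855594 33 s -69.156675787139 202.843324212861
sideP yaw -10.948400371247713 t 592.1347564347125 w 29.033299713293456 31 s -67.8814965987046 204.1185034012954
wristP_a yaw -11.10364152198224 t 593.6401387242529 w 30.021507023967573 29 s -66.83767128529743 205.16232871470257
top [191.6    6.08] [187   0  10  15 102]
top [201.62   4.38] [200   0   4  12  21]
top [327.24   4.21] [326   0   4  11  33]
top [390.8   28.92] [ 331    0  126   59 3163]
top [468.07  43.82] [ 429    0   83   95 2833]
top [432.41 100.73] [423  99  18   4  41]
top [223. 179.] [222 178   3   3   9]
top [241.  182.5] [240 181   3   4   8]
top [259. 186.] [258 185   3   3   9]
top [277.12 189.88] [276 189   3   3   8]
top [295.11 193.33] [294 192   3   4   9]
top [313.5 197. ] [312 196   4   3   8]
side [260.5  172.33] [259 172   4   2   6]
side [248.  182.5] [247 182   3   2   6]
side [234.25 192.75] [233 192   4   3   8]
side [219.67 204.11] [218 203   4   3   9]
wristP_a [448.25  92.81] [445  91   7   6  16]
wristP_a [483.1  102.22] [469  91  27  21  58]
wristP_a [439.   105.11] [437 102   5   6   9]
wristP_a [462.85 117.62] [456 111  14  14 152]
wristP_a [443.38 116.69] [442 114   5   7  16]
wristP_a [409.06 156.96] [401 152  16  11  48]
wristP_a [429.16 160.78] [423 155  13  13 135]
wristP_a [390.33 181.17] [389 180   3   3   6]
wristP_a [397.62 200.68] [392 195  13  13 122]
wristP_a [364.17 219.5 ] [363 218   3   4   6]
wristP_a [367.87 237.68] [362 232  13  12 111]
wristP_a [310.9  278.39] [288 235  52  78 761]
wristP_a [314.83 302.83] [310 299  11   9  82]
wristP_a [302.17 320.  ] [292 314  21  12  54]
```

Run:
```python
from h import *
from plant import bot,optics
np.set_printoptions(precision=2,suppress=True)
sa={"position":[447.,-46.5,251.62],"tool_rot":[-0.437,1.556,-0.084]}
H={"top":[(223,179),(241,182.5),(259,186),(277.1,189.9),(295.1,193.3),(313.5,197)],
"side":[(219.67,204.1),(234.25,192.75),(248,182.5),(260.5,172.33)],
"wrist":[(462.85,117.6),(429.16,160.78),(397.6,200.7),(367.9,237.7),(314.8,302.8)]}
L={"top":[70,20,-30,-80,-130,-180],"side":[70,20,-30,-80],"wrist":[70,20,-30,-80,-180]}
for n in H:
    c=optics.camera(n);p=onplane(c,H[n],100,sa)[:,:2];l=np.array(L[n],float)
    a=np.polyfit(l,p,1);print(n,"dir",a[0],"norm",np.linalg.norm(a[0]),"origin",a[1],"yaw",np.degrees(np.arctan2(-a[0][0],a[0][1])),"res",np.abs(p-np.outer(l,a[0])-a[1]).max())
    yd=np.array([.1917,.98145]);xd=np.array([yd[1],-yd[0]]);print("   t,s",a[1]@xd,a[1]@yd)
    pt={"side":(252.5,218.5),"top":(244.8,203),"wrist":(361,141)}[n]
    q=onplane(c,[pt],{"side":28,"top":28,"wrist":28}[n],sa)[0,:2];print("   pointer local",q@xd-a[1]@xd,q@yd-a[1]@yd)
```

```text
top dir [0.19 0.98] norm 0.9985180549288227 origin [609.84  13.25] yaw -11.025271141100257 res 0.443917189946319
   t,s 595.9916548088529 129.91281194505612
   pointer local -42.07747724708861 2.870232214387414
side dir [0.19 0.98] norm 0.9997325698637097 origin [607.12  15.39] yaw -11.124291621848261 res 0.6582367317092803
   t,s 592.9080777045332 131.49391743875603
   pointer local -40.01011142286916 2.409902925393851
wrist dir [0.19 0.98] norm 0.9998936912686703 origin [608.09  13.62] yaw -11.06084699933888 res 0.06781725781351966
   t,s 594.2018176959427 129.93908869383603
   pointer local -41.42671765279158 4.903653112652222
```

Rail frame: yaw −11.06°, cross-position t ≈ 595 and origin s ≈ 130. The hole spacing fits to 0.1 mm in the wrist view, and the pointer comes out at +4.9 against the expected +5. Now I'll carry the saddle to local y ≈ −115.

Emit:
carry_out(deltas=[[0.04, -0.013, 0, 0, 0, -0.07, 0], [0.04, -0.013, 0, 0, 0, -0.07, 0], [0.04, -0.013, 0, 0, 0, -0.07, 0], [0.04, -0.013, 0, 0, 0, -0.07, 0], [0.04, -0.013, 0, 0, 0, -0.07, 0]])

```text
time_s: 4.72
position: [548.3, -87.9, 216.1]
tool_rot: [2.616, 1.531, 2.5]
force: [0.1, -0.8, -2.6]
opening: 20.8
```

Emit:
carry_out(deltas=[[0.04, -0.013, 0, 0, 0, -0.07, 0], [0.006, 0, 0, 0, 0, 0, 0], [0, 0, 0, 0, 0, 0, 0], [0, 0, 0, 0, 0, 0, 0], [0, 0, 0, 0, 0, 0, 0]])

```text
time_s: 5.13
position: [575.1, -96.3, 202.4]
tool_rot: [2.761, 1.515, 2.53]
force: [0.5, -0.3, -2.7]
opening: 21.2
```

```bash
cat >> rail.py <<'E'
YAW=-11.06;T0=595.1;S0=130.2
xd=np.array([np.cos(np.radians(YAW)),np.sin(np.radians(YAW))]);yd=np.array([-xd[1],xd[0]])
def loc(p): return np.array([p[0]*xd[0]+p[1]*xd[1]-T0,p[0]*yd[0]+p[1]*yd[1]-S0])
def wor(l): return xd*(T0+l[0])+yd*(S0+l[1])
def rep(s):
    j,x=jaw(s);print("t",round(s["time_s"],2),"pos",np.round(s["position"],1),"local",np.round(loc(s["position"]),1),"jaw",round(j,2),"toolx",np.round(x,4),"F",np.round(s["force"],1),"open",round(s["opening"],1))
E
python3 - <<'E'
from rail import *
np.set_printoptions(precision=2,suppress=True)
s,c=snap("wrist","d");rep(s)
P=cloud(c,s);np.save("pics/wristP_d.npy",P)
x,y,t,md=barfit(P);print("bar yaw",np.degrees(np.arctan2(-y[0],y[1])),t,md[:,2].mean(),len(md))
E
```

```text
t 5.13 pos [575.1 -96.3 202.4] local [ -12.2 -114.4] jaw -13.21 toolx [-0.05  0.03 -1.  ] F [ 0.5 -0.3 -2.7] open 21.2
bar yaw -11.076227862754376 594.3678111019933 29.75677077495031 18
```

View pics/wrist_d.png

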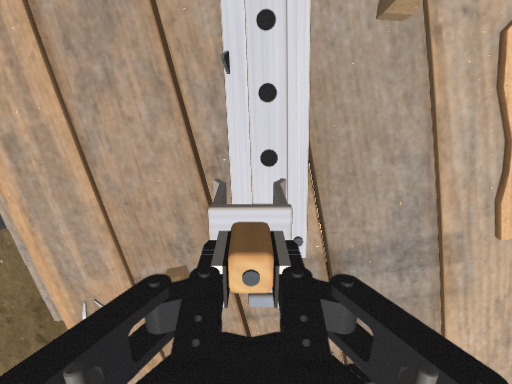

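The saddle is held squarely and the post is at (251,257). During the carry the tool tilted about 3° and dropped, so I'll straighten it above the bar before lowering.

Emit:
carry_out(deltas=[[0.01, -0.002, 0.042, -0.01, -0.017, 0.012, 0], [0.01, -0.003, 0, -0.01, -0.016, 0.013, 0], [0, 0, 0, 0, 0, 0, 0], [0, 0, 0, 0, 0, 0, 0], [0, 0, 0, 0, 0, 0, 0]])

```text
time_s: 5.6
position: [580.4, -96.9, 226.3]
tool_rot: [2.764, 1.565, 2.574]
force: [-0.0, 0.3, -2.1]
opening: 21.6
```

Run:
```python
from rail import *
from plant import bot
rep(bot.observe())
```

```text
t 5.6 pos [580.4 -96.9 226.3] local [  -6.9 -114. ] jaw -10.86 toolx [-0.0047  0.003  -1.    ] F [-0.   0.3 -2.1] open 21.6
```

Emit:
carry_out(deltas=[[0.011, -0.003, 0, -0.002, -0.003, -0.002, 0], [0.002, -0.001, 0, 0, 0, 0, 0], [0, 0, 0, 0, 0, 0, 0], [0, 0, 0, 0, 0, 0, 0], [0, 0, 0, 0, 0, 0, 0]])

```text
time_s: 6.02
position: [587.4, -99.2, 225.0]
tool_rot: [3.011, 1.567, 2.817]
force: [0.3, 0.3, -2.3]
opening: 21.1
```

Run:
```python
from rail import *
np.set_printoptions(precision=2,suppress=True)
s,c=snap("wrist","e");rep(s)
P=cloud(c,s);x,y,t,md=barfit(P);print("bar yaw",np.degrees(np.arctan2(-y[0],y[1])),t,md[:,2].mean(),len(md))
# saddle plate in same cloud
q=P[(abs(P[...,2]-(s["position"][2]-90+63))<4)][:,:2];q=q[np.hypot(*(q-s["position"][:2]).T)<45]
r=cv2.minAreaRect(q.astype(np.float32));print(r,loc(r[0]))
q=P[(abs(P[...,2]-(s["position"][2]-90+103))<3)][:,:2];q=q[np.hypot(*(q-s["position"][:2]).T)<16]
r=cv2.minAreaRect(q.astype(np.float32));print(r,loc(r[0]))
cs,ct=[optics for optics in []],0
s,c=snap("side","e");
cv2.imwrite("pics/sidez_e.png",cv2.resize(c["img"][100:260,200:360,::-1],None,fx=4,fy=4,interpolation=cv2.INTER_CUBIC))
```

```text
t 6.02 pos [587.4 -99.2 225. ] local [   0.4 -114.9] jaw -11.1 toolx [-0.  0. -1.] F [ 0.3  0.3 -2.3] open 21.1
bar yaw -11.06973200078042 594.3460156880569 29.38373130144689 19
((589.388427734375, -90.654296875), (21.814353942871094, 49.0853385925293), 79.10816955566406) [   0.73 -106.1 ]
((587.531494140625, -98.7703628540039), (23.076446533203125, 24.77303695678711), 79.55481719970703) [   0.47 -114.43]
```

View pics/sidez_e.png

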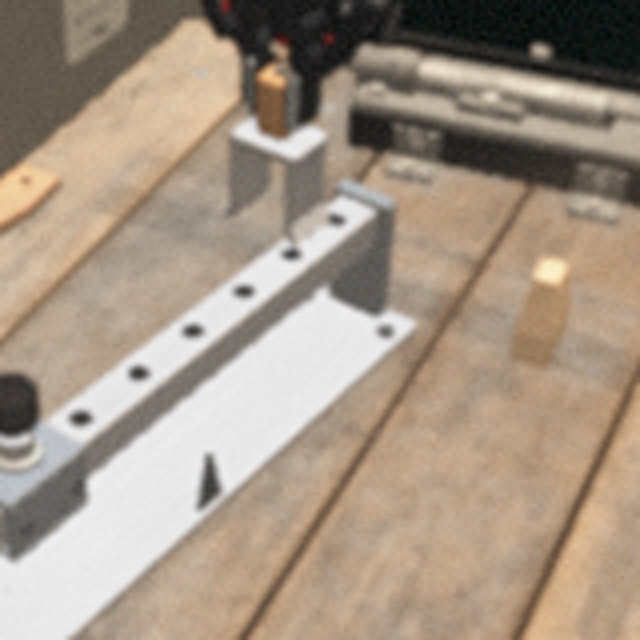

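View pics/wrist_e.png

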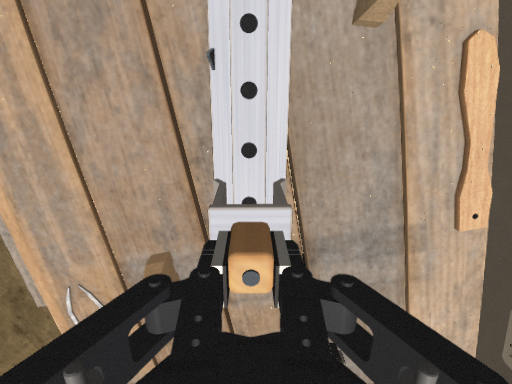

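Seen from the wrist, the saddle is centred on the bar to about 1 mm and square to it (feet at z ≈ 135). The side view shows it over the bare stretch, well short of the pointer at (208,485). I'll lower it onto the bar.

Emit:
carry_out(deltas=[[-0.0013, 0.0003, -0.02, 0, 0, 0, 0], [0, 0, -0.025, 0, 0, 0, 0], [0, 0, -0.02, 0, 0, 0, 0], [0, 0, -0.01, 0, 0, 0, 0], [0, 0, -0.005, 0, 0, 0, 0]])

```text
time_s: 6.53
position: [587.9, -99.5, 177.1]
tool_rot: [0.447, 1.57, 0.253]
force: [-0.3, -0.9, -2.0]
opening: 20.8
```

Run:
```python
from rail import *
from plant import bot
rep(bot.observe())
```

```text
t 6.53 pos [587.9 -99.5 177.1] local [   0.9 -115. ] jaw -11.1 toolx [ 4.e-04  1.e-04 -1.e+00] F [-0.3 -0.9 -2. ] open 20.8
```

Emit:
carry_out(deltas=[[-0.0025, 0.0006, -0.006, 0, 0, 0, 0], [0, 0, -0.012, 0, 0, 0, 0], [0, 0, -0.012, 0, 0, 0, 0], [0, 0, -0.012, 0, 0, 0, 0], [0, 0, -0.01, 0, 0, 0, 0]])

```text
time_s: 6.95
position: [587.6, -99.4, 145.2]
tool_rot: [-0.028, 1.567, -0.221]
force: [0.8, 0.0, -2.9]
opening: 20.9
```

Run:
```python
from rail import *
from plant import bot
rep(bot.observe())
```

```text
t 6.95 pos [587.6 -99.4 145.2] local [   0.6 -115.1] jaw -11.1 toolx [ 3.7e-03 -8.0e-04 -1.0e+00] F [ 0.8  0.  -2.9] open 20.9
```

Forces are still free. The seat should come at a TCP height of about 135, so I'll take the last 10 mm in small steps.

Emit:
carry_out(deltas=[[-0.001, 0, -0.006, 0, 0.002, 0, 0], [0, 0, -0.005, 0, 0, 0, 0], [0, 0, -0.004, 0, 0, 0, 0], [0, 0, -0.003, 0, 0, 0, 0], [0, 0, 0, 0, 0, 0, 0]])

```text
time_s: 7.37
position: [586.7, -99.4, 136.2]
tool_rot: [-1.673, 1.57, -1.867]
force: [-1.0, -0.1, -1.9]
opening: 21.4
```

Run:
```python
from rail import *
from plant import bot
rep(bot.observe())
```

```text
t 7.37 pos [586.7 -99.4 136.2] local [  -0.3 -115.2] jaw -11.09 toolx [-3.e-04 -9.e-04 -1.e+00] F [-1.  -0.1 -1.9] open 21.4
```

Emit:
carry_out(deltas=[[0, 0, -0.002, 0, 0, 0, 0], [0, 0, -0.002, 0, 0, 0, 0], [0, 0, -0.002, 0, 0, 0, 0], [0, 0, 0, 0, 0, 0, 0], [0, 0, 0, 0, 0, 0, 0]])

```text
time_s: 7.78
position: [587.5, -99.6, 135.8]
tool_rot: [-0.417, 1.568, -0.61]
force: [0.4, -0.4, -2.6]
opening: 20.6
```

Run:
```python
from rail import *
s,c=snap("side","f");rep(s)
cv2.imwrite("pics/sidez_f.png",cv2.resize(c["img"][120:240,220:340,::-1],None,fx=5,fy=5,interpolation=cv2.INTER_CUBIC))
```

```text
t 7.78 pos [587.5 -99.6 135.8] local [   0.6 -115.2] jaw -11.07 toolx [ 0.0027 -0.0019 -1.    ] F [ 0.4 -0.4 -2.6] open 20.6
```

View pics/sidez_f.png

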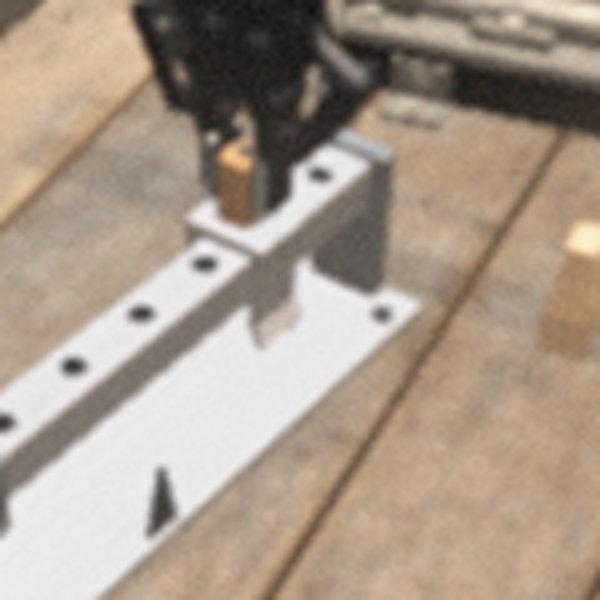

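The saddle is over the bar at (240,240) and nearly seated, but there is no seating force yet. I'll press a little more.

Emit:
carry_out(deltas=[[0, 0, -0.003, 0, 0, 0, 0], [0, 0, -0.003, 0, 0, 0, 0], [0, 0, -0.003, 0, 0, 0, 0], [0, 0, -0.002, 0, 0, 0, 0], [0, 0, -0.002, 0, 0, 0, 0]])

```text
time_s: 8.25
position: [587.5, -99.6, 135.4]
tool_rot: [-0.386, 1.566, -0.579]
force: [-3.8, 0.9, 10.7]
opening: 21.3
```

The stop is seated (10 N, TCP z 135.4). Now I'll slide it along the bar.

Emit:
carry_out(deltas=[[0.002, 0.01, 0.0015, 0, 0, 0, 0], [0.004, 0.02, 0, 0, 0, 0, 0], [0.004, 0.02, 0, 0, 0, 0, 0], [0.004, 0.02, 0, 0, 0, 0, 0], [0.004, 0.02, 0, 0, 0, 0, 0]])

```text
time_s: 8.67
position: [598.9, -43.5, 135.4]
tool_rot: [-0.537, 1.566, -0.733]
force: [-0.8, -2.3, 0.9]
opening: 21.2
```

Run:
```python
from rail import *
from plant import bot
rep(bot.observe())
```

```text
t 8.67 pos [598.9 -43.5 135.4] local [  1. -58.] jaw -11.23 toolx [ 0.0038 -0.0035 -1.    ] F [-0.8 -2.3  0.9] open 21.2
```

Emit:
carry_out(deltas=[[0.003, 0.02, 0, 0.002, 0.002, 0.001, 0], [0.004, 0.02, 0, 0, 0, 0, 0], [0.004, 0.02, 0, 0, 0, 0, 0], [0.004, 0.02, 0, 0, 0, 0, 0], [0.001, 0.006, 0, 0, 0, 0, 0]])

```text
time_s: 9.08
position: [610.5, 16.9, 135.4]
tool_rot: [-0.097, 1.569, -0.288]
force: [0.0, -1.3, 0.7]
opening: 21.1
```

Run:
```python
from rail import *
from plant import bot
rep(bot.observe())
```

```text
t 9.08 pos [610.5  16.9 135.4] local [0.8 3.5] jaw -10.91 toolx [ 1.7e-03 -5.0e-04 -1.0e+00] F [ 0.  -1.3  0.7] open 21.1
```

```bash
cat > chk.py <<'E'
from rail import *
np.set_printoptions(precision=2,suppress=True)
import sys
tag=sys.argv[1]
from plant import bot
rep(bot.observe())
for n,off in(("side",(592.91,131.49)),("top",(595.99,129.91)),("wrist",(None,None))):
    s,c=snap(n,tag);P=cloud(c,s)
    lx=P[...,:2]@xd-595.0;ly=P[...,:2]@yd-130.0;Z=P[...,2]
    m=(abs(Z-108)<3)&(abs(lx)<32)&(ly>-50)&(ly<40)
    q=np.c_[lx[m],ly[m]]
    if len(q)>10:
        b=q[abs(q[:,0]+0)<30]; print(n,len(q),"plate lx",np.percentile(q[:,0],[1,99]),"ly",np.percentile(q[:,1],[1,99]), "rect",cv2.minAreaRect(q.astype(np.float32)))
    if off[0]: print("   camera offset (sub)",off[0]-595,off[1]-130)
    cv2.imwrite(f"pics/{n}z_{tag}.png",cv2.resize(c["img"][(150 if n=="side" else 140):(260 if n=="side" else 230),(190 if n=="side" else 180):(320 if n=="side" else 330),::-1],None,fx=5,fy=5,interpolation=cv2.INTER_CUBIC)) if n!="wrist" else None
    if n=="wrist":
        # dark hole at local 70 and pointer
        g=cv2.cvtColor(c["img"],cv2.COLOR_RGB2GRAY)
        m=((abs(lx)<14)&(ly>55)&(ly<86)&(Z<103)&(g<90)).astype(np.uint8)
        k,l,st,ce=cv2.connectedComponentsWithStats(m)
        for i in range(1,k):
            if st[i,4]>20:
                p=onplane(c,[ce[i]],100,s)[0];print("  hole70",ce[i],st[i,4],p[:2]@xd-595,p[:2]@yd-130)
        m=((lx>-50)&(lx<-25)&(abs(ly-5)<22)&(Z<60)&(g<70)).astype(np.uint8)
        k,l,st,ce=cv2.connectedComponentsWithStats(m)
        for i in range(1,k):
            if st[i,4]>20: print("  dark near pointer",ce[i],st[i,4])
E
python3 chk.py g
```

```text
t 9.08 pos [610.5  16.9 135.4] local [0.8 3.5] jaw -10.91 toolx [ 0. -0. -1.] F [ 0.  -1.3  0.7] open 21.1
side 137 plate lx [-25.54  23.29] ly [-9.51 25.31] rect ((-0.44304847717285156, 7.900944709777832), (50.43885040283203, 35.28959274291992), 2.7954459190368652)
   camera offset (sub) -2.090000000000032 1.490000000000009
top 18 plate lx [-18.58   1.09] ly [-11.3   19.58] rect ((-14.790420532226562, 2.915559768676758), (16.264934539794922, 39.22645568847656), 28.10747528076172)
   camera offset (sub) 0.9900000000000091 -0.09000000000000341
wrist 1917 plate lx [-22.57  25.37] ly [ 2.45 22.34] rect ((1.4278373718261719, 12.079107284545898), (21.15644645690918, 49.203311920166016), 89.64016723632812)
  hole70 [246.05 119.72] 499 -0.7631216884972218 69.94754673616873
  dark near pointer [201.66 189.28] 152
```

```bash
python3 -c "
import cv2,numpy as np
a=cv2.imread('pics/sidez_g.png');b=cv2.imread('pics/wrist_g.png');print(a.shape)
cv2.imwrite('pics/sg.png',a)"
```

```text
(550, 650, 3)
```

View pics/sidez_g.png

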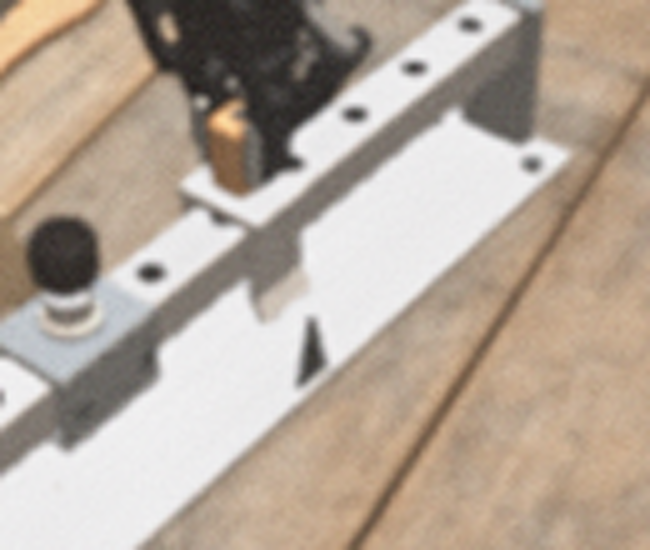

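View pics/wrist_g.png

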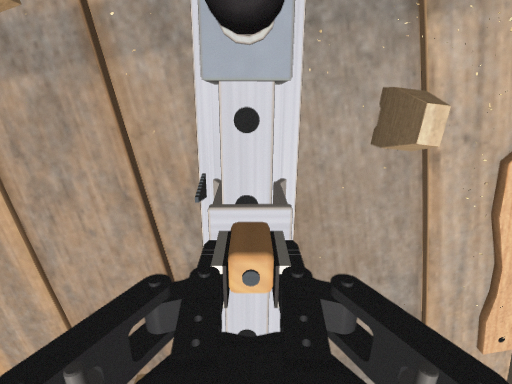

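Run:
```python
from rail import *
from plant import bot,optics
np.set_printoptions(precision=2,suppress=True)
s=bot.observe();c=optics.camera("wrist");g=cv2.cvtColor(c["img"],cv2.COLOR_RGB2GRAY).astype(float)
col=g[195:225,232:270].mean(1);print(col.round(0))
d=g[262:292,240:262];yy,xx=np.mgrid[262:292,240:262];m=d<70;u=(xx[m].mean(),yy[m].mean());print("dot",u,m.sum())
for px,z in (((250,205.5),108),((250,207),108),(u,148.3)):
    p=onplane(c,[px],z,s)[0][:2];print(px,"lx",p@xd-595,"ly",p@yd-130)
# side: post dot and plate corners
c=optics.camera("side");
def sp(z,p): return (p[0]/5+190,p[1]/5+150)
for nm,px,z in(("plate left",(181,186),108),("plate near",(247,224),108),("plate right?",(300,165),108),("ptr tip",(312,318),48),("ptr foot",(300,388),8),("ptr footR",(327,362),8)):
    p=onplane(c,[sp(0,px)],z)[0][:2];print(nm,"lx",p@xd-592.9,"ly",p@yd-131.5)
```

```text
[157. 142. 132. 125. 120. 115. 112. 108. 102.  89.  85.  94. 136. 173.
 189. 204. 211. 212. 211. 208. 206. 205. 206. 209. 211. 214. 193. 126.
  94.  87.]
dot (np.float64(251.0909090909091), np.float64(271.3636363636364)) 22
(250, 205.5) lx 1.4556633047250216 ly 22.468458227485797
(250, 207) lx 1.4569427581349146 ly 21.55985275648851
(np.float64(251.0909090909091), np.float64(271.3636363636364)) lx 1.9172883158523746 ly 6.291950051961464
plate left lx 21.586292603489824 ly 23.404946336577694
plate near lx -19.957375039114368 ly 25.055506115021416
plate right? lx -12.009381370805386 ly -23.241082298761853
ptr tip lx -42.23134082584579 ly 5.65092358231405
ptr foot lx -42.193056098796774 ly 14.974493268898783
ptr footR lx -41.42593544156887 ly -7.256701450485309
```

Side view: the pointer is at local y ≈ 4.8 and the saddle centre at 5.5–6. The wrist view puts the saddle centre at about 4.3. Both are within about 1 mm of the mark, so I'll release it.

Emit:
carry_out(deltas=[[0, 0, 0, 0, 0, 0, 60], [0, 0, 0, 0, 0, 0, 60], [0, 0, 0, 0, 0, 0, 60], [0, 0, 0, 0, 0, 0, 60], [0, 0, 0, 0, 0, 0, 60]])

```text
time_s: 9.75
position: [609.4, 11.5, 135.3]
tool_rot: [-1.111, 1.569, -1.306]
force: [0.5, 0.3, -0.1]
opening: 51.1
```

Emit:
carry_out(deltas=[[0, 0, 0.01, 0, 0, 0, 60], [0, 0, 0.03, 0, 0, 0, 60], [0, 0, 0.06, 0, 0, 0, 60], [0, 0, 0.05, 0, 0, 0, 60], [0, 0, 0, 0, 0, 0, 60]])

```text
time_s: 10.17
position: [606.7, 10.7, 227.5]
tool_rot: [-2.712, 1.564, -2.908]
force: [0.2, 0.5, -0.0]
opening: 51.4
```

```bash
python3 chk.py h
```

```text
t 10.17 pos [606.7  10.7 227.5] local [-1.8 -3.3] jaw -11.26 toolx [-0.01 -0.   -1.  ] F [ 0.2  0.5 -0. ] open 51.4
side 143 plate lx [-25.11  23.54] ly [-13.55  22.86] rect ((-0.8495845794677734, 4.327068328857422), (37.239803314208984, 49.4157829284668), 88.75511169433594)
   camera offset (sub) -2.090000000000032 1.490000000000009
top 34 plate lx [-18.7   23.47] ly [-14.36  -3.76] rect ((2.7672672271728516, -8.475505828857422), (43.562442779541016, 11.565693855285645), 0.4140828251838684)
   camera offset (sub) 0.9900000000000091 -0.09000000000000341
wrist 1345 plate lx [-22.38  25.76] ly [-14.2   20.25] rect ((1.5644779205322266, 2.7952041625976562), (35.28556823730469, 48.92931365966797), 89.90837097167969)
  hole70 [254.49 103.54] 208 -0.540289195105629 70.07794116115753
  dark near pointer [220.13 160.47] 53
```

View pics/wrist_h.png

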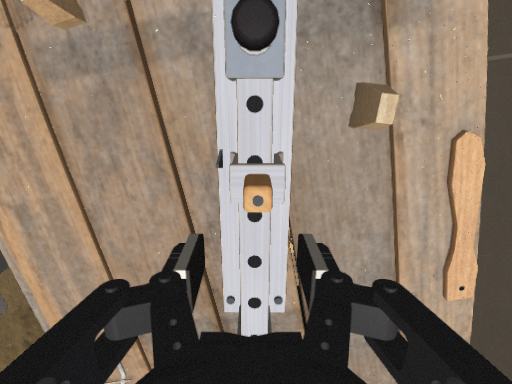

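View pics/sidez_h.png

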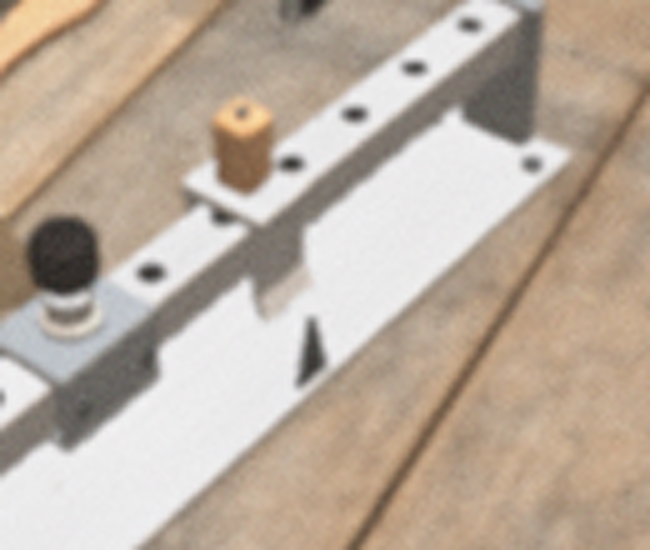

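Side and wrist views agree: the saddle is seated, but it shifted back about 2 mm during release to local y ≈ 2.9, because the arm was still settling. I'll regrasp and correct it, with settling rows this time.

Emit:
carry_out(deltas=[[0.005, 0.0097, -0.02, 0, -0.006, 0.001, 60], [0, 0, -0.045, 0, 0, 0, 60], [0, 0, -0.045, 0, 0, 0, 60], [0, 0, -0.03, 0, 0, 0, 60], [0, 0, 0, 0, 0, 0, 60]])

```text
time_s: 10.73
position: [603.3, 17.2, 131.1]
tool_rot: [-2.907, 1.561, -3.102]
force: [-0.5, -0.7, 0.2]
opening: 51.4
```

Run:
```python
from rail import *
from plant import bot
rep(bot.observe())
```

```text
t 10.73 pos [603.3  17.2 131.1] local [-6.3  2.4] jaw -11.19 toolx [-9.9e-03 -4.0e-04 -1.0e+00] F [-0.5 -0.7  0.2] open 51.4
```

Emit:
carry_out(deltas=[[0.0103, -0.002, 0.006, 0, -0.006, 0, 60], [0, 0, 0, 0, 0, 0, 60], [0, 0, 0, 0, 0, 0, 60], [0, 0, 0, 0, 0, 0, 60], [0, 0, 0, 0, 0, 0, 60]])

```text
time_s: 11.15
position: [609.2, 15.8, 134.8]
tool_rot: [-2.902, 1.567, -3.097]
force: [-0.9, 0.3, 0.6]
opening: 51.3
```

Run:
```python
from rail import *
from plant import bot
rep(bot.observe())
```

```text
t 11.15 pos [609.2  15.8 134.8] local [-0.2  2.2] jaw -11.2 toolx [-3.6e-03 -2.0e-04 -1.0e+00] F [-0.9  0.3  0.6] open 51.3
```

Emit:
carry_out(deltas=[[0, 0, 0.001, 0, 0, 0, 0], [0, 0, 0, 0, 0, 0, 0], [0, 0, 0, 0, 0, 0, 0], [0, 0, 0, 0, 0, 0, 0], [0, 0, 0, 0, 0, 0, 0]])

```text
time_s: 11.57
position: [610.2, 15.7, 138.0]
tool_rot: [-1.116, 1.57, -1.312]
force: [-0.4, -0.7, -2.5]
opening: 20.9
```

Emit:
carry_out(deltas=[[0, 0, 0, 0, 0, 0, 0], [0, 0, 0, 0, 0, 0, 0], [0.0004, 0.002, 0, 0, 0, 0, 0], [0, 0, 0, 0, 0, 0, 0], [0, 0, 0, 0, 0, 0, 0]])

```text
time_s: 11.98
position: [610.2, 16.8, 137.7]
tool_rot: [-1.992, 1.57, -2.187]
force: [-1.0, -0.2, -0.0]
opening: 21.4
```

```bash
cat > chk2.py <<'E'
from rail import *
from plant import bot,optics
s=bot.observe();c=optics.camera("wrist");rep(s)
g=cv2.cvtColor(c["img"],cv2.COLOR_RGB2GRAY).astype(float)
P=cloud(c,s);lx=P[...,:2]@xd-595.0;ly=P[...,:2]@yd-130.0;Z=P[...,2]
m=(abs(Z-108)<3)&(abs(lx)<20)&(ly>-50)&(ly<40);q=ly[m];print("plate ly 99%",np.percentile(q,[1,99]).round(2),"lx",np.percentile(lx[(abs(Z-108)<3)&(abs(lx)<32)&(ly>-50)&(ly<40)],[1,99]).round(2))
m=((abs(lx)<14)&(ly>55)&(ly<86)&(Z<103)&(g<90)).astype(np.uint8)
k,l,st,ce=cv2.connectedComponentsWithStats(m)
for i in range(1,k):
    if st[i,4]>20:
        p=onplane(c,[ce[i]],100,s)[0];print("hole70",ce[i].round(1),(p[:2]@xd-595).round(2),(p[:2]@yd-130).round(2))
E
python3 chk2.py
```

```text
t 11.98 pos [610.2  16.8 137.7] local [0.5 3.4] jaw -11.2 toolx [-6.e-04 -8.e-04 -1.e+00] F [-1.  -0.2 -0. ] open 21.4
plate ly 99% [ 4.63 21.54] lx [-22.8   25.11]
hole70 [246.3 120.4] -0.75 69.98
```

Emit:
carry_out(deltas=[[0.0004, 0.002, -0.0005, 0, 0, 0, 0], [0, 0, 0, 0, 0, 0, 0], [0, 0, 0, 0, 0, 0, 0], [0, 0, 0, 0, 0, 0, 0], [0, 0, 0, 0, 0, 0, 0]])

```text
time_s: 12.45
position: [610.5, 17.6, 137.7]
tool_rot: [-1.552, 1.569, -1.747]
force: [-0.4, -0.6, 1.3]
opening: 21.0
```

```bash
python3 chk2.py
```

```text
t 12.45 pos [610.5  17.6 137.7] local [0.7 4.2] jaw -11.19 toolx [-3.0e-04 -1.8e-03 -1.0e+00] F [-0.4 -0.6  1.3] open 21.0
plate ly 99% [ 5.58 22.28] lx [-22.55  25.41]
hole70 [246.  121.9] -0.72 69.9
```

Now it's settled at about local y 5, so I'll release.

Emit:
carry_out(deltas=[[0, 0, 0, 0, 0, 0, 60], [0, 0, 0, 0, 0, 0, 60], [0, 0, 0, 0, 0, 0, 60], [0, 0, 0, 0, 0, 0, 60], [0, 0, 0, 0, 0, 0, 60]])

```text
time_s: 12.92
position: [611.2, 18.2, 137.9]
tool_rot: [-0.427, 1.57, -0.622]
force: [-0.6, -0.1, 0.7]
opening: 51.3
```

Emit:
carry_out(deltas=[[0, 0, 0.02, 0, 0, 0, 60], [0, 0, 0.05, 0, 0, 0, 60], [0, 0, 0.05, 0, 0, 0, 60], [0, 0, 0.02, 0, 0, 0, 80], [0, 0, 0, 0, 0, 0, 100]])

```text
time_s: 13.33
position: [609.3, 18.5, 226.4]
tool_rot: [-2.89, 1.568, -3.086]
force: [0.8, 0.8, 0.3]
opening: 73.6
```

```bash
python3 chk.py i
```

```text
t 13.33 pos [609.3  18.5 226.4] local [-0.7  4.9] jaw -11.2 toolx [-0. -0. -1.] F [0.8 0.8 0.3] open 73.6
side 138 plate lx [-25.67  22.78] ly [-10.45  24.59] rect ((-1.4502906799316406, 6.511209487915039), (50.11112594604492, 36.581092834472656), 1.4092228412628174)
   camera offset (sub) -2.090000000000032 1.490000000000009
top 70 plate lx [-20.51  26.6 ] ly [-13.77  14.07] rect ((2.16788387298584, -6.642034530639648), (30.98903465270996, 46.53788375854492), 57.4439811706543)
   camera offset (sub) 0.9900000000000091 -0.09000000000000341
wrist 1328 plate lx [-22.41  25.61] ly [-12.7   22.29] rect ((1.6097469329833984, 4.7849531173706055), (49.01519775390625, 35.58483123779297), 0.2022152990102768)
  hole70 [250.8  114.22] 201 -0.7731391679974422 69.97512487586545
  dark near pointer [217.39 167.08] 61
```

View pics/wrist_i.png

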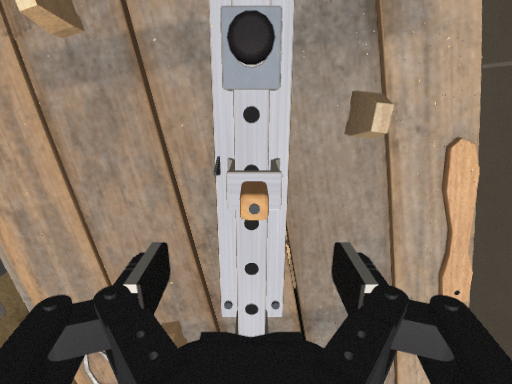

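The saddle is released with its middle at 4.8 (wrist) and 5.0 (side) against the 5.0 target. Next is the knob, expected at local (0,120).

Emit:
carry_out(deltas=[[0.009, 0.044, 0, 0, 0, 0, 100], [0.009, 0.044, 0, 0, 0, 0, 100], [0.009, 0.044, 0, 0, 0, 0, 100], [0.009, 0.044, 0, 0, 0, 0, 100], [0, 0, 0, 0, 0, 0, 100]])

```text
time_s: 13.9
position: [625.0, 125.8, 215.1]
tool_rot: [-2.914, 1.55, -3.115]
force: [0.2, 0.3, 0.2]
opening: 85.2
```

Emit:
carry_out(deltas=[[0, 0, 0, 0, 0, 0, 100], [0, 0, 0, 0, 0, 0, 100], [0, 0, 0, 0, 0, 0, 100], [0, 0, 0, 0, 0, 0, 100], [0, 0, 0, 0, 0, 0, 100]])

```text
time_s: 14.32
position: [621.5, 124.5, 209.6]
tool_rot: [-2.857, 1.54, -3.057]
force: [0.5, -0.7, -0.3]
opening: 85.6
```

Run:
```python
from rail import *
s,c=snap("wrist","j");rep(s)
P=cloud(c,s);lx=P[...,:2]@xd-595.0;ly=P[...,:2]@yd-130.0;Z=P[...,2]
m=(Z>145)&(Z<165)&(abs(lx)<25)&(abs(ly-120)<25)
q=np.c_[lx[m],ly[m],Z[m]];print(m.sum(),np.median(q,0),cv2.minEnclosingCircle(q[:,:2].astype(np.float32)),np.percentile(q[:,2],[5,50,95]))
m=(abs(Z-108)<3)&(abs(lx)<32)&(abs(ly-120)<45);q=np.c_[lx[m],ly[m]];print(cv2.minAreaRect(q.astype(np.float32)))
```

```text
t 14.32 pos [621.5 124.5 209.6] local [ -9.1 111.2] jaw -11.45 toolx [-0.0307 -0.0026 -0.9995] F [ 0.5 -0.7 -0.3] open 85.6
1502 [ -0.72462566 122.97452352 156.40665487] ((-0.5595242381095886, 120.28561401367188), 15.019275665283203) [149.47936537 156.40665487 157.77452088]
((-0.5706634521484375, 120.34719848632812), (59.40504455566406, 46.020111083984375), 89.9501953125)
```

View pics/wrist_j.png

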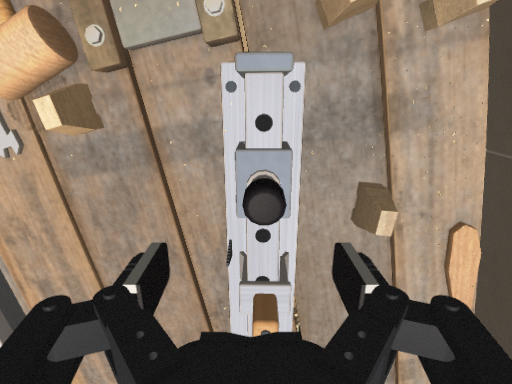

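The knob is at (264,200), local (−0.6, 120.3), with its top at about 157.7, as expected at rest. I'll straighten the tool and centre it over the knob.

Emit:
carry_out(deltas=[[0.008, 0.006, 0, 0.001, -0.01, 0.002, 100], [0.009, 0.0056, 0, 0.001, -0.01, 0.001, 100], [0, 0, 0, 0, 0, 0, 100], [0, 0, 0, 0, 0, 0, 100], [0, 0, 0, 0, 0, 0, 100]])

```text
time_s: 14.78
position: [633.3, 130.3, 210.4]
tool_rot: [0.346, 1.566, 0.148]
force: [0.1, -0.2, 0.7]
opening: 85.6
```

Run:
```python
from rail import *
from plant import bot
rep(bot.observe())
```

```text
t 14.78 pos [633.3 130.3 210.4] local [  1.5 119.2] jaw -11.31 toolx [ 4.3e-03  6.0e-04 -1.0e+00] F [ 0.1 -0.2  0.7] open 85.6
```

Emit:
carry_out(deltas=[[-0.0028, 0.002, -0.02, 0, 0.003, 0.001, 100], [0, 0, -0.03, 0, 0, 0, 100], [0, 0, -0.03, 0, 0, 0, 100], [0, 0, -0.022, 0, 0, 0, 100], [0, 0, 0, 0, 0, 0, 100]])

```text
time_s: 15.2
position: [631.6, 132.0, 146.2]
tool_rot: [0.635, 1.569, 0.44]
force: [-0.0, -0.4, -0.5]
opening: 85.1
```

Emit:
carry_out(deltas=[[0, 0, 0, 0, 0, 0, 100], [0, 0, 0, 0, 0, 0, 100], [0, 0, 0, 0, 0, 0, 100], [0, 0, 0, 0, 0, 0, 100], [0, 0, 0, 0, 0, 0, 100]])

```text
time_s: 15.62
position: [631.5, 132.3, 146.4]
tool_rot: [0.898, 1.569, 0.703]
force: [-0.8, 0.7, -0.0]
opening: 85.7
```

Run:
```python
from rail import *
from plant import bot
s,c=snap("wrist","k");rep(s)
```

```text
t 15.62 pos [631.5 132.3 146.4] local [ -0.7 120.8] jaw -11.17 toolx [ 0.0012  0.001  -1.    ] F [-0.8  0.7 -0. ] open 85.7
```

View pics/wrist_k.png

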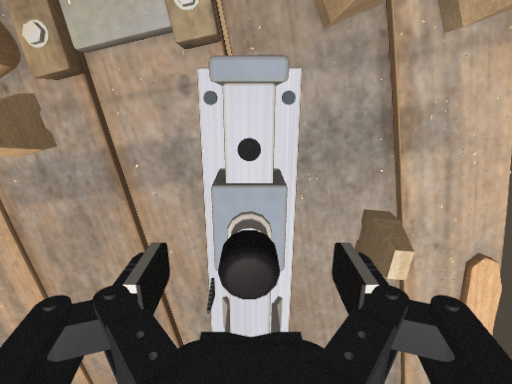

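The knob at (249,264) is centred between the jaws. I'll lower 4 mm and close.

Emit:
carry_out(deltas=[[0, 0, -0.007, 0, 0, 0, 100], [0, 0, 0, 0, 0, 0, 0], [0, 0, 0, 0, 0, 0, 0], [0, 0, 0, 0, 0, 0, 0], [0, 0, 0, 0, 0, 0, 0]])

```text
time_s: 16.08
position: [632.6, 132.4, 143.5]
tool_rot: [0.478, 1.566, 0.283]
force: [-0.1, 0.5, 0.1]
opening: 38.4
```

Emit:
carry_out(deltas=[[0, 0, 0, 0, 0, 0, 0], [0, 0, 0, 0, 0, 0, 0], [0, 0, 0, 0, 0, 0, 0], [0, 0, 0, 0, 0, 0, 0], [0, 0, 0, 0, 0, 0, 0]])

```text
time_s: 16.5
position: [631.1, 132.7, 143.4]
tool_rot: [0.947, 1.568, 0.752]
force: [-0.9, -0.2, 1.2]
opening: 27.7
```

Run:
```python
from rail import *
from plant import bot
s,c=snap("wrist","l");rep(s)
s,c=snap("side","l")
cv2.imwrite("pics/sidez_l.png",cv2.resize(c["img"][150:260,160:290,::-1],None,fx=5,fy=5,interpolation=cv2.INTER_CUBIC))
```

```text
t 16.5 pos [631.1 132.7 143.4] local [ -1.2 121.1] jaw -11.17 toolx [ 0.0017  0.0016 -1.    ] F [-0.9 -0.2  1.2] open 27.7
```

View pics/wrist_l.png

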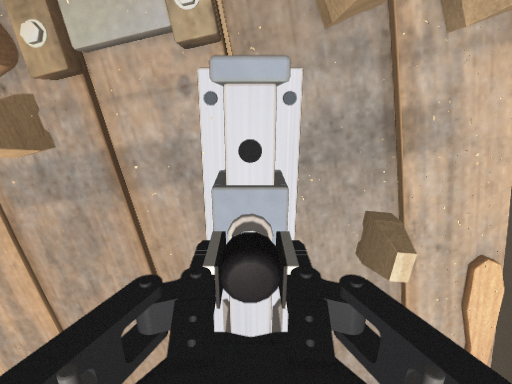

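View pics/sidez_l.png

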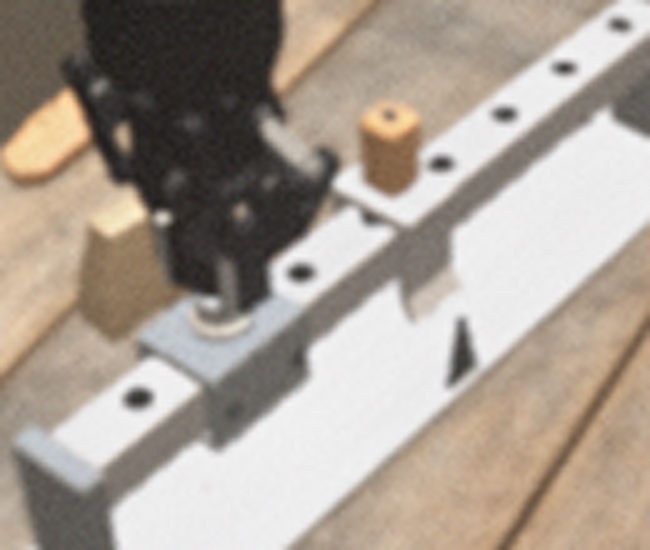

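The knob is firmly gripped (opening 27.7 mm, z 143.4, plunger near rest). Now I'll pull it up about 11 mm.

Emit:
carry_out(deltas=[[0, 0, 0.005, 0, 0, 0, 0], [0, 0, 0.005, 0, 0, 0, 0], [0, 0, 0.005, 0, 0, 0, 0], [0, 0, 0.003, 0, 0, 0, 0], [0, 0, 0.001, 0, 0, 0, 0]])

```text
time_s: 17.02
position: [631.0, 132.6, 153.2]
tool_rot: [1.463, 1.569, 1.268]
force: [1.0, 0.1, -8.6]
opening: 27.9
```

Run:
```python
from rail import *
from plant import bot
rep(bot.observe())
```

```text
t 17.02 pos [631.  132.6 153.2] local [ -1.3 121. ] jaw -11.17 toolx [ 5.0e-04  1.6e-03 -1.0e+00] F [ 1.   0.1 -8.6] open 27.9
```

Emit:
carry_out(deltas=[[0, 0, 0.003, 0, 0, 0, 0], [0, 0, 0.001, 0, 0, 0, 0], [0, 0, 0, 0, 0, 0, 0], [-0.0004, -0.002, 0, 0, 0, 0, 0], [-0.001, -0.004, 0.0, 0, 0, 0, 0]])

```text
time_s: 17.43
position: [630.4, 129.6, 153.8]
tool_rot: [1.738, 1.568, 1.543]
force: [2.1, 1.8, -10.0]
opening: 28.4
```

Run:
```python
from rail import *
from plant import bot
rep(bot.observe())
```

```text
t 17.43 pos [630.4 129.6 153.8] local [ -1.3 118. ] jaw -11.16 toolx [ 1.0e-04  2.4e-03 -1.0e+00] F [  2.1   1.8 -10. ] open 28.4
```

The pin is clear and the sleeve slides (−10 N lift, about 2 N drag). I'll continue toward local y = 71.

Emit:
carry_out(deltas=[[-0.002, -0.011, 0.0008, 0, 0, 0, 0], [-0.0025, -0.013, 0.0005, 0, 0, 0, 0], [-0.0025, -0.013, 0.0005, 0, 0, 0, 0], [-0.0025, -0.013, 0.0005, 0, 0, 0, 0], [0, 0, 0, 0, 0, 0, 0]])

```text
time_s: 17.85
position: [623.9, 96.6, 154.8]
tool_rot: [1.786, 1.568, 1.591]
force: [2.8, 0.7, -10.9]
opening: 27.8
```

Run:
```python
from rail import *
from plant import bot
rep(bot.observe())
```

```text
t 17.85 pos [623.9  96.6 154.8] local [-1.4 84.3] jaw -11.15 toolx [-1.0e-04  2.9e-03 -1.0e+00] F [  2.8   0.7 -10.9] open 27.8
```

Emit:
carry_out(deltas=[[0.0003, -0.0068, 0, 0, 0, 0, 0], [-0.0012, -0.0065, 0, 0, 0, 0, 0], [-0.0012, -0.006, 0, 0, 0, 0, 0], [0, 0, 0, 0, 0, 0, 0], [0, 0, 0, 0, 0, 0, 0]])

```text
time_s: 18.27
position: [621.2, 82.4, 154.6]
tool_rot: [2.414, 1.567, 2.218]
force: [1.3, 1.8, -9.7]
opening: 27.7
```

Run:
```python
from rail import *
s,c=snap("wrist","m");rep(s)
P=cloud(c,s);lx=P[...,:2]@xd-595.0;ly=P[...,:2]@yd-130.0;Z=P[...,2]
m=(abs(Z-108)<3)&(abs(lx)<32)&(abs(ly-80)<45);q=np.c_[lx[m],ly[m]];print("sleeve",cv2.minAreaRect(q.astype(np.float32)),np.percentile(ly[m&(abs(lx)>14)],[1,99]))
g=cv2.cvtColor(c["img"],cv2.COLOR_RGB2GRAY)
m=((abs(lx)<14)&(ly>100)&(ly<200)&(Z<103)&(g<90)).astype(np.uint8)
k,l,st,ce=cv2.connectedComponentsWithStats(m)
for i in range(1,k):
    if st[i,4]>20:
        p=onplane(c,[ce[i]],100,s)[0];print("hole",ce[i].round(1),st[i,4],(p[:2]@xd-595).round(2),(p[:2]@yd-130).round(2))
```

```text
t 18.27 pos [621.2  82.4 154.6] local [-1.3 69.9] jaw -11.25 toolx [-0.0022  0.003  -1.    ] F [ 1.3  1.8 -9.7] open 27.7
sleeve ((-0.6524066925048828, 77.22505950927734), (43.858211517333984, 46.10316848754883), 89.77462005615234) [57.98745902 98.67814174]
hole [249.5  59.2] 462 -0.67 169.93
hole [249.9 145.6] 360 -0.65 119.93
```

View pics/wrist_m.png

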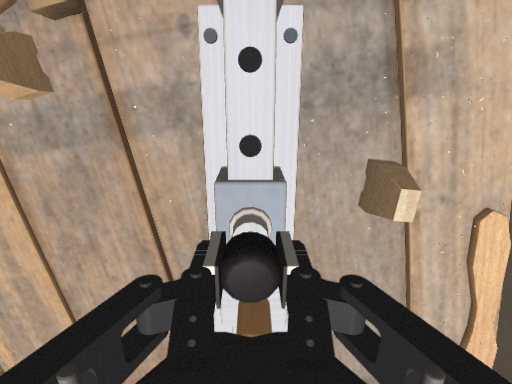

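The sleeve is within about 1 mm of the next hole, slightly past it, and the hole allows ±2 mm. I'll nudge it back 0.8 mm and lower the plunger gradually.

Emit:
carry_out(deltas=[[0.0003, 0.0015, -0.003, 0, 0, 0, 0], [0, 0, -0.005, 0, 0, 0, 0], [0, 0, -0.005, 0, 0, 0, 0], [0, 0, -0.004, 0, 0, 0, 0], [0, 0, -0.002, 0, 0, 0, 0]])

```text
time_s: 18.73
position: [621.4, 82.8, 144.6]
tool_rot: [3.121, 1.569, 2.926]
force: [-0.7, -0.8, -0.5]
opening: 28.1
```

Run:
```python
from rail import *
from plant import bot
rep(bot.observe())
```

```text
t 18.73 pos [621.4  82.8 144.6] local [-1.2 70.2] jaw -11.17 toolx [-1.8e-03  4.0e-04 -1.0e+00] F [-0.7 -0.8 -0.5] open 28.1
```

Emit:
carry_out(deltas=[[0, 0, -0.003, 0, 0, 0, 0], [0, 0, -0.003, 0, 0, 0, 0], [0, 0, -0.002, 0, 0, 0, 0], [0, 0, -0.001, 0, 0, 0, 0], [0, 0, 0, 0, 0, 0, 0]])

```text
time_s: 19.15
position: [621.3, 82.8, 141.4]
tool_rot: [-2.887, 1.57, -3.081]
force: [-2.4, 0.0, 3.2]
opening: 27.6
```

Run:
```python
from rail import *
from plant import bot
rep(bot.observe())
```

```text
t 19.15 pos [621.3  82.8 141.4] local [-1.2 70.2] jaw -11.15 toolx [-8.e-04 -0.e+00 -1.e+00] F [-2.4  0.   3.2] open 27.6
```

Emit:
carry_out(deltas=[[0, 0, -0.002, 0, 0, 0, 0], [0, 0, -0.002, 0, 0, 0, 0], [0, 0, -0.002, 0, 0, 0, 0], [0, 0, -0.001, 0, 0, 0, 0], [0, 0, -0.001, 0, 0, 0, 0]])

```text
time_s: 19.57
position: [621.3, 82.9, 139.8]
tool_rot: [0.208, 1.57, 0.014]
force: [-3.4, -1.5, 5.6]
opening: 27.6
```

Run:
```python
from rail import *
from plant import bot
rep(bot.observe())
```

```text
t 19.57 pos [621.3  82.9 139.8] local [-1.2 70.3] jaw -11.14 toolx [ 5.e-04  0.e+00 -1.e+00] F [-3.4 -1.5  5.6] open 27.6
```

Emit:
carry_out(deltas=[[0, 0, -0.003, 0, 0, 0, 0], [0, 0, -0.002, 0, 0, 0, 0], [0, 0, -0.002, 0, 0, 0, 0], [0, 0, -0.002, 0, 0, 0, 0], [0, 0, -0.002, 0, 0, 0, 0]])

```text
time_s: 19.98
position: [621.4, 83.1, 139.7]
tool_rot: [0.286, 1.568, 0.091]
force: [-6.3, -1.1, 11.7]
opening: 27.8
```

Run:
```python
from rail import *
from plant import bot
rep(bot.observe())
```

```text
t 19.98 pos [621.4  83.1 139.7] local [-1.2 70.6] jaw -11.14 toolx [ 2.9e-03  3.0e-04 -1.0e+00] F [-6.3 -1.1 11.7] open 27.8
```

At z 139.7 the height has stopped changing while the force has risen to 11.7 N, so the plunger is on its hard stop. Now a last steady press and a check.

Emit:
carry_out(deltas=[[0.001, 0, -0.003, 0, 0, 0, 0], [0, 0, -0.003, 0, 0, 0, 0], [0, 0, -0.003, 0, 0, 0, 0], [0, 0, -0.003, 0, 0, 0, 0], [0, 0, -0.003, 0, 0, 0, 0]])

```text
time_s: 20.4
position: [621.5, 83.8, 139.7]
tool_rot: [0.428, 1.565, 0.233]
force: [-6.3, -0.3, 16.4]
opening: 28.3
```

```bash
python3 chk.py n
python3 - <<'E'
from rail import *
s,c=snap("side","o");rep(s)
P=cloud(c,s);lx=P[...,:2]@xd-592.9;ly=P[...,:2]@yd-131.5;Z=P[...,2]
m=(abs(Z-108)<2.5)&(abs(lx)<28);
for a,b in((30,120),(-25,35)):
    q=ly[m&(ly>a)&(ly<b)];print(a,b,len(q),np.percentile(q,[1,99]),np.percentile(q,[1,99]).mean())
for n,xy in(("b12",(744,53)),("b23",(442,228)),("b24",(441,-223))):
    q=P[(Z>60)&(Z<70)&(np.hypot(P[...,0]-xy[0],P[...,1]-xy[1])<35)];print(n,len(q),q.mean(0) if len(q) else None)
E
```

```text
t 20.4 pos [621.5  83.8 139.7] local [-1.2 71.3] jaw -11.13 toolx [ 0.01  0.   -1.  ] F [-6.3 -0.3 16.4] open 28.3
side 103 plate lx [-25.21   1.44] ly [-10.89  24.32] rect ((-10.674548149108887, 6.639509201049805), (35.65492630004883, 29.688907623291016), 88.75920104980469)
   camera offset (sub) -2.090000000000032 1.490000000000009
top 128 plate lx [-19.73  27.72] ly [-12.19  22.68] rect ((3.5593299865722656, 5.166385650634766), (48.614540100097656, 35.48598098754883), 0.8238560557365417)
   camera offset (sub) 0.9900000000000091 -0.09000000000000341
wrist 1583 plate lx [-22.58  24.43] ly [-3.15 22.51] rect ((0.9100875854492188, 9.26491928100586), (27.575786590576172, 48.2721061706543), 89.91132354736328)
t 20.55 pos [621.5  83.9 139.7] local [-1.2 71.4] jaw -11.13 toolx [ 0.0051  0.0012 -1.    ] F [-7.3 -0.  15.4] open 27.6
30 120 232 [ 42.68451687 100.96247434] 71.82349560548712
-25 35 93 [-12.03424667  22.65188427] 5.30881880168915
b12 66 [744.05509901  56.30190348  62.52280016]
b23 165 [439.25297256 231.60974834  64.06582586]
b24 41 [ 439.27006753 -221.02339618   63.16867776]
```

View pics/sidez_n.png

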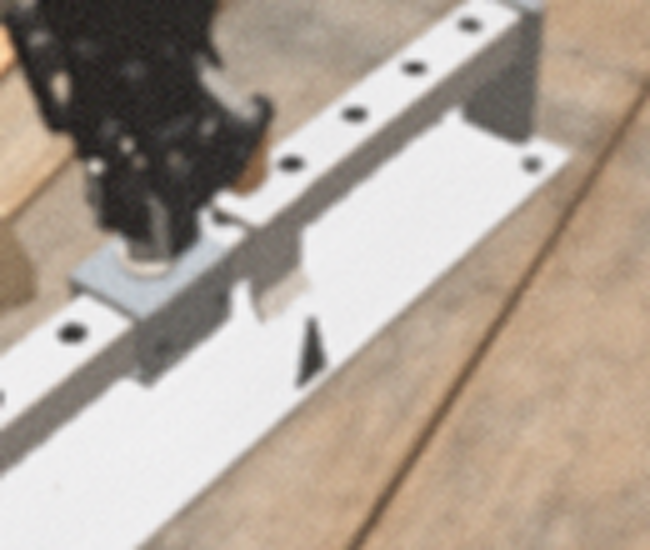

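View pics/wrist_n.png

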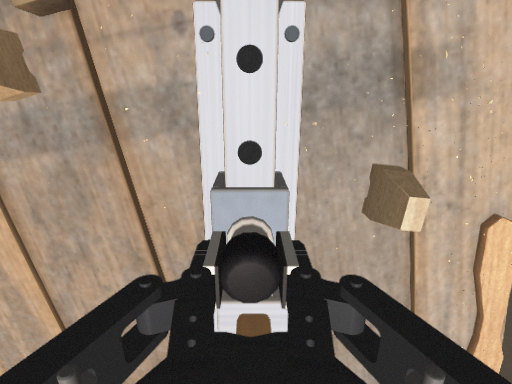

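All checks agree, so I'm handing it in.

```bash
python3 -c "
from plant import bot
print(bot.sign_off())"
```

```text
the job is handed in; nothing more can be done
None
```

The job is done and handed in at about 20.6 s of the 46 s allowed; the hand-in reports no verdict. The gripper is still holding the knob pressed down.

**Saddle stop:** I hooked it over the bare bar about 120 mm short of the pointer and slid it along. On the first release it shifted back about 2 mm, so I regrasped it, corrected it and released it again. The last camera readings put its middle 5.0–5.3 mm to +y of the rail's middle, against a target of 5.

**Sleeve and pin:** I lifted the knob until the upward pull was about 10 N (plunger about 14 mm), slid the sleeve about 50 mm to the next hole and pushed the knob down. The height stopped at 139.7 mm while the push rose from 5.6 to about 16 N, so the pin is on its stop. That is 4.9 mm below the plunger's rest height, against 4.5 expected. About 15 N was still on it at the last reading.

**Disagreements:** The side camera put the sleeve middle at 71.8 mm, against 70 for the hole. The held knob read about 71, within the pin's ±2 mm of play. There was also a sideways force of 6–7 N on the knob while pressing.

**Blocks:** At the last look the side camera showed all three blocks standing where they started, within 1 mm. I saw no contact with any of them.

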